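# Fit the battery, flip out the kickstand and hold the bench display upright

## Robot

A 6-joint arm with a two-finger parallel gripper is mounted at the origin on a cart in front of the work surface, level with it; the furniture and walls round the work are solid. World frame = base frame: x ahead of the robot, y to its left, z up, the work surface at z = 0. Lengths are in m, angles in rad, forces in N, time in s.
With the tool pointing down it reaches from about 0.375 to 0.9 m from the base axis. Payload 3.1 kg.
Tool frame: the origin (TCP) lies between the finger pads, 19 mm behind the fingertips; this is the grasp point; z points along the fingers, y is the line along which they close (so a half turn about z gives the same grasp; the last joint's range is limited). The gripper opens to 87 mm and grips with 3 to 60 N. Pads are 19 mm wide; open, the fingers measure 117 mm over their backs; the gripper's body (75 mm by 190 mm) begins 51 mm behind the grasp point.
Start: joints at [-1.321, 0.527, 1.433, -0, 1.181, -0.178], TCP at [0.26, -0.568, 0.241] pointing down, gripper open.
Joint ranges: [-3.08, 3.08], [-0.75, 2.2], [0.22, 2.44], [-1.43, 4.57], [0, 2.65], [-2.85, 2.85]. Speed limits (rad/s): [2.79, 2.79, 3.14, 3.14, 3.14, 3.14].

## Interface

Orientations are given as a unit quaternion [x, y, z, w].
In Python, from rig import robot gives the robot as it stands.
- The arm moves only by the tool move_arm, never from a script. Its argument "commands" is a list of rows, each an object with "hand": the finger opening in cm, from 0 to 8.7; "travel": the shift along the tool's x, y, z in cm, a list of three; "twist": the turn, a rotation vector about the tool's x, y, z in degrees, a list of three. In form: [{"hand": hand, "travel": [dx, dy, dz], "twist": [wx, wy, wz]}, ...]. A call has 1 to 5 rows; each row shifts and turns the commanded pose from where the row before left it, along the tool's axes as they then stand; what a row does not reach is not made up. A row lasts 1/12 s, in which the tool goes at most 41.7 mm and 7.16 degrees, less where a joint would pass 70% of its speed; a pose out of reach is approached as far as the arm can. A call is refused whole if a number of a shift passes 4.17 or a number of a turn 7.16, either way. A call with a gripper value outside its range is refused whole. The fingers move at their own pace and stop on an object; "force" is the grip in N (left out, the last holds). Time passes only in rows, so rows that do not move let the fingers close. It gives the time, the measured TCP pose, the force, the opening and the grip force at its end, in the units of the state.
- robot.get_obs(): the state, without advancing time (a new reading comes with each control period).
- robot.camera(name): name is "scene" or "top"; returns a dict with "frame" (480x640x3 uint8, red, green, blue), "fov_y" (degrees; the focal length in pixels is half the picture's height over the tangent of half this angle, whatever the lens; pixels are square), "cx", "cy" (the principal point, pixels), "extrinsics" (4x4, takes a point from camera to world coordinates). Camera axes: x right, y down, z forward; pixel columns grow to the right and rows downward; lengths in m; the calibration is good to about 2 mm. A picture is of the moment at which its call begins. There is no depth.
- robot.hand_in(): hands the job in; it is judged then, once.
The state is a dict: "time": time; "q": joint angles; "joint_velocities": joint speeds; "joint_torque": joint torques, N m; "position": TCP position; "tool_rot": TCP orientation; "ft_force": force on the tool from outside, world axes, zero at the start; "moment": the same for the moment, N m; "grip_width": finger opening in m; "grip_force": force on a finger pad.
Only numpy, scipy, OpenCV 4.12 (cv2) and the standard library are available. Lean on these libraries where they do the work, as an engineer would, in place of code of your own. Each camera call takes 0.05 s, during which the arm holds its last target. There are 200 camera calls.

## Task

Get the microscope's portable display ready: it lies on its screen, so first slide the battery pack nose first into the bay on its back until it is fully home, then flip the kickstand over its dead centre to the open stop. Then raise the display by its handle, without letting it fall, so that it stands upright on its bottom edge with the kickstand's foot on the bench, and finish still gripping the handle and holding it steady so that it cannot tip while I push the camera lead in. Leave the bottle, tally counter, dish and pot where they are.

Things in the scene. Friction and masses are not known exactly. Their poses are not given: they have to be found in the camera images.
- display: Grey display, 250 mm wide, 165 tall, 24 thick, 0.9 kg, lying screen down, handle to the robot. Origin: middle of the bottom edge, in the screen plane. Own x: bottom to top edge; y: towards the battery bay's side; z: out of the back (surface at z = 24). Bottom edge rounded, radius 12 about x = 12, z = 12. On bottom edge and foot it stands leaning back 0.14 rad, x up, screen to the robot.
- handle (a point): Middle of the handle's round bar, 10 mm thick, straight for 56 mm along the display's y, at x = 196, y = 0, z = 14 mm in its frame; 26 mm clear of the top edge. Gripped across the bar, the display can turn about the bar as it is raised. Standing propped, the bar is 0.19 m above the bench.
- bay_mouth (a point): Middle of the bay mouth's lower edge: x = 139, y = 90, z = 24 mm in the display's frame. The bay is a box on the back, open towards the top edge, 43 wide, 21.5 high, 60 mm deep inside, flared over its last 8 mm; outside 57 mm wide, 27 mm high. Its floor is the back surface, which runs on 26 mm to the top edge.
- battery: Battery pack lying flat, 84 mm long, 0.18 kg: black nose 58 x 40 x 19 mm, grey wider cap 26 x 52 x 21 mm, gripped by its 52 mm width. Origin: centre of the underside; x to the nose (nose end at x = +42, cap from -16 to -42 mm), z up. Fully home the cap meets the mouth, x runs against the display's x and the origin is at x = 123, y = 90, z = 24 mm in the display's frame.
- leg (a joint): Kickstand angle: 0 stowed flat to the back, 1.80 rad at the open stop. A spring (up to 0.06 N m) drives it either way from its dead centre at 0.87; well past it, it snaps open. Axis through leg_hub, right-handed: (-0.216, 0.294, -0.931) in the display's frame: the leg swings from along -y to pointing past the bottom edge and 33 degrees out of the back.
- leg_hub (a point): Centre of the kickstand's pivot, at x = 82, y = 0, z = 36 mm in the display's frame. Its over-centre spring runs above it to a small post at x = 110, y = 16 mm, whose top is at z = 53 mm; the rest of the leg's sweep is clear flat back.
- foot (a point): Centre of the 12 mm round rubber foot at the end of the kickstand, a 9 mm round metal bar, 80 mm from leg_hub. In the display's frame: stowed at x = 82, y = -80, z = 36 mm (bar 7 mm clear of the back), open at x = 16, y = 10, z = 80 mm.
- dropper: Dropper bottle, 42 mm across, 134 mm tall, standing; leave alone.
- counter: Round tally counter, 52 mm across, 22 mm tall; leave alone.
- dish: Petri dish, 56 mm across, 15 mm tall; leave alone.
- pot: Sample pot with a lid, 52 mm across, 59 mm tall; leave alone.
There are look-alikes about, which are no part of the job. What is meant by the battery is not blue, and is the larger of those in its own colour.

How it is judged:
By the outcome, as a careful person would: the job done as asked, in the order asked, and still so for the second after the job is handed in, while the arm keeps its last pose, push and grip.
It also fails if it takes over 72 s, if anything falls off the work surface, if the arm or the gripper's body presses on something with over 40 N, if the wrist force passes 120 N, or if a joint passes its speed limit or range.

## Working session

There is one attempt and no reset: what is moved stays moved. The work goes in short steps, Python scripts to look and compute and a tool call to move; the robot and the scene stay as the last step left them, time stands still between calls to the robot, and variables do not carry over. Pictures are saved under pics/ and viewed, at most 10 in all, crops included, and the job is handed in when it is done.

Besides the shell and the picture viewer there is one more tool, called after ">>>" by a JSON object that holds its "method" and its "body". move_arm: Moves the arm, as the interface text tells. Its arguments: {"type":"object","properties":{"commands":{"type":"array"},"force":{"type":"number"}},"required":["commands"]}

```bash
ls; mkdir -p pics
cat > h.py <<'E'
import numpy as np, cv2
from rig import robot
def cam(n):
    c=robot.camera(n); c['f']=240/np.tan(np.radians(c['fov_y'])/2); c['E']=np.array(c['extrinsics']); return c
def ray(c,u,v):
    d=c['E'][:3,:3]@np.array([(u-c['cx'])/c['f'],(v-c['cy'])/c['f'],1]); return c['E'][:3,3],d
def onz(c,u,v,z):
    o,d=ray(c,u,v); return o+d*(z-o[2])/d[2]
def proj(c,p):
    q=c['E'][:3,:3].T@(np.array(p)-c['E'][:3,3]); return c['f']*q[0]/q[2]+c['cx'],c['f']*q[1]/q[2]+c['cy']
def save(n,im): cv2.imwrite('pics/'+n,im[:,:,::-1])
E
python3 - <<'E'
from h import *
import pickle
for n in('scene','top'):
    c=cam(n); save(n+'0.png',c['frame']); print(n,c['f'],c['cx'],c['cy'],c['E'].round(3).tolist()); pickle.dump(c,open(n+'0.pkl','wb'))
print(robot.get_obs())
E
```

```text
pics
scene 434.7975192771112 319.7405833407731 237.56015218207574 [[-0.423, -0.52, 0.742, -0.237], [-0.906, 0.24, -0.348, 0.389], [0.003, -0.82, -0.573, 0.667], [0.0, 0.0, 0.0, 1.0]]
top 486.86435719336214 319.9242644453707 238.60699905340493 [[-0.018, -0.99, 0.139, 0.41], [-1.0, 0.02, 0.016, -0.007], [-0.019, -0.139, -0.99, 1.246], [0.0, 0.0, 0.0, 1.0]]
{'time': 0.1, 'q': array([-1.32048525e+00,  5.28351922e-01,  1.43378739e+00, -6.25241219e-05,
        1.18138337e+00, -1.78504920e-01]), 'joint_velocities': array([ 0.00032828, -0.00239899, -0.00428576, -0.00144259,  0.00188776,
        0.00065949]), 'joint_torque': array([-3.83399438e-04, -4.40986562e+01, -1.77150536e+01,  6.35293359e-02,
        5.33940224e-02, -5.88374132e-05]), 'position': array([ 0.25972201, -0.56778938,  0.24037832]), 'tool_rot': array([ 9.77099538e-01,  2.12780544e-01, -6.35310610e-05, -9.63356961e-04]), 'ft_force': array([-0.58432786,  0.54945872, -0.25526145]), 'moment': array([ 0.00906819,  0.00225604, -0.06706345]), 'grip_force': 0.0, 'grip_width': 0.08702881221766089}
```

View pics/top0.png

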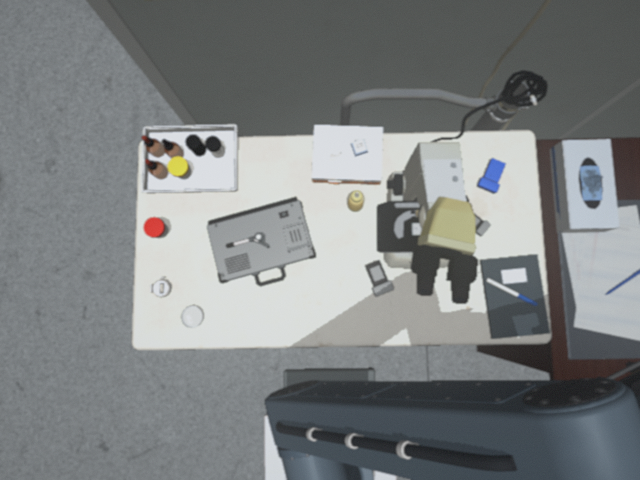

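View pics/scene0.png

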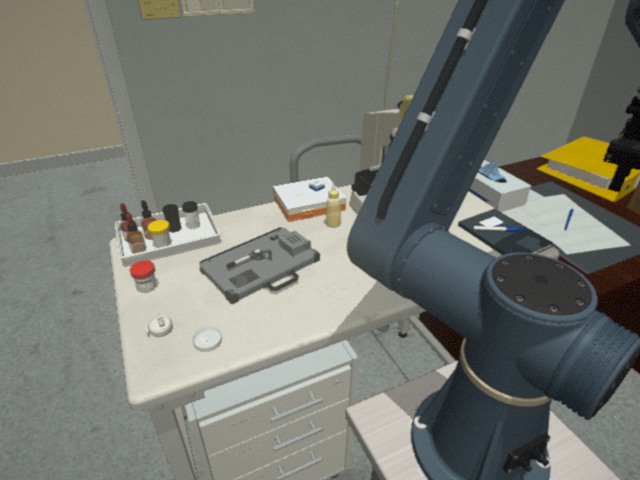

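Run:
```python
from h import *
import pickle
c=pickle.load(open('top0.pkl','rb'));im=c['frame']
a=cv2.resize(im[150:310,355:515],(600,600),interpolation=cv2.INTER_CUBIC)
save('crop1.png',a)
b=cv2.resize(im[190:305,195:345],(780,598),interpolation=cv2.INTER_CUBIC)
save('crop2.png',b)
```

```text
(no output)
```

View pics/crop1.png

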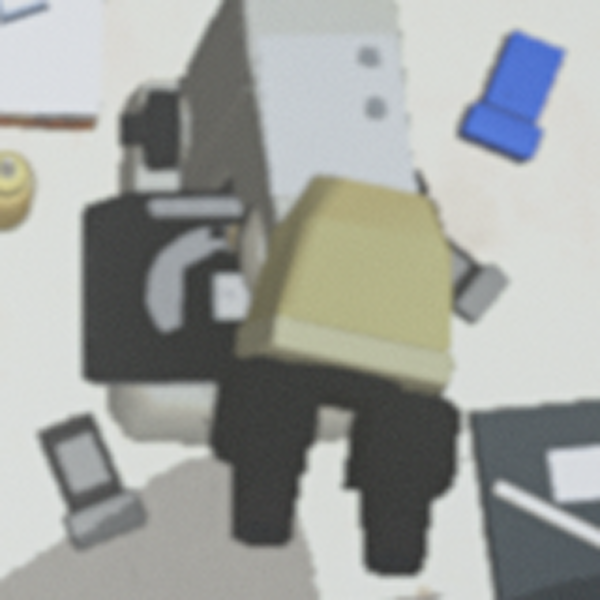

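View pics/crop2.png

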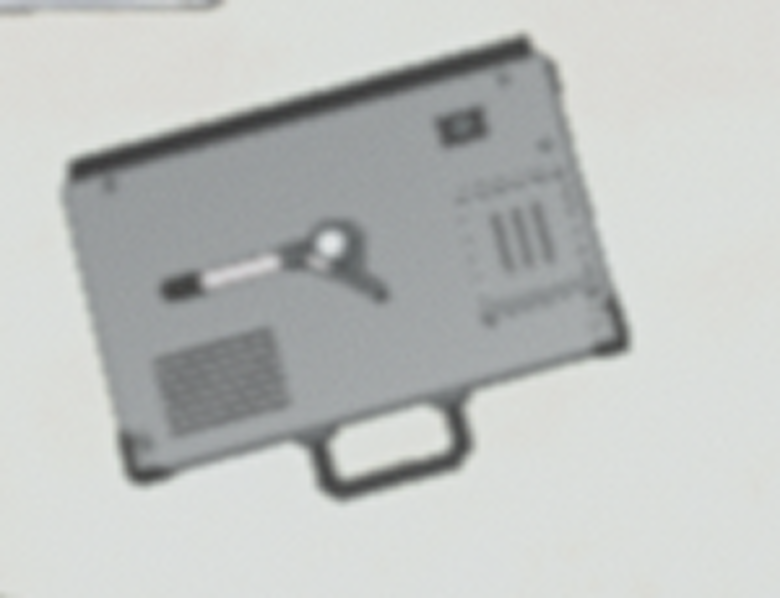

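Top view: battery candidates are A (378,278), black nose and grey cap; B (480,224), same colours but with a smaller cap, half under the microscope; and a blue one (490,176). A fits: not blue, and larger than B; the enlarged crop confirms it. The display crop shows the hub (333,242), foot (175,290), post (381,296), handle (404,474) and the bay on the right.

```bash
cat >> h.py <<'E'
def fitpose(obs,z0=0.,x0=(0.65,0.1,-2.85)):
    """obs: list of (cam, local xyz mm, (u,v)); planar pose fit"""
    from scipy.optimize import least_squares
    def w(p,l):
        a=p[2];l=np.array(l)/1000.;c,s=np.cos(a),np.sin(a)
        return np.array([p[0]+c*l[0]-s*l[1],p[1]+s*l[0]+c*l[1],z0+l[2]])
    r=lambda p:np.concatenate([np.array(proj(c,w(p,l)))-uv for c,l,uv in obs])
    s=least_squares(r,x0,loss='soft_l1'); return s.x,r(s.x).reshape(-1,2),w
E
python3 - <<'E'
from h import *
import pickle
c=pickle.load(open('top0.pkl','rb'));im=c['frame']
k=lambda u,v:(195+(u+.5)/5.2-.5,190+(v+.5)/5.2-.5)
O=[(c,l,k(*p)) for l,p in [((82,0,42),(333,242)),((82,-80,36),(175,290)),((110,16,53),(381,296)),((196,0,14),(404,474)),
 ((139,61.5,51),(485,320)),((139,118.5,51),(600,291)),((165,-125,20),(130,478)),((165,125,20),(628,345))]]
p,r,w=fitpose(O); print('disp',p.round(4),np.degrees(p[2])); print(r.round(2).tolist())
for n,l in dict(handle=(196,0,14),hub=(82,0,36),foot=(82,-80,36),footopen=(16,10,80),mouth=(139,90,24),home=(123,90,24),bc=(12,0,12)).items(): print(n,w(p,l).round(4))
# battery A
g=im.astype(int).max(2); m=np.zeros(g.shape,np.uint8); m[255:302,355:402]=(g<135)[255:302,355:402]
m=cv2.morphologyEx(m,cv2.MORPH_CLOSE,np.ones((5,5),np.uint8))
cs=max(cv2.findContours(m,0,2)[0],key=cv2.contourArea); b=cv2.boxPoints(cv2.minAreaRect(cs)); print(cs.reshape(-1,2).tolist(),b)
kb=lambda u,v:(355+(u+.5)/3.75-.5,150+(v+.5)/3.75-.5)
O=[(c,l,kb(*q)) for l,q in [((42,20,19),(40,432)),((42,-20,19),(92,413)),((-42,26,21),(70,533)),((-42,-26,21),(144,507)),((-16,26,21),(64,517)),((-16,-26,21),(132,487))]]
p,r,w=fitpose(O,0,(.5,-.13,.38)); print('bat',p.round(4),np.degrees(p[2]),r.round(2).tolist()); print('cap',w(p,(-29,0,10)))
# obstacles
for n,(u,v,z) in dict(tray=(237,190,.03),pot=(154,227,.059),dish=(192,316,.015),bottle=(356,200,.134),capB1=(0,0,0)).items(): print(n,onz(c,u,v,z).round(3))
for q in [(458,317),(506,280)]: print('B',onz(c,*kb(*q),.015))
E
```

```text
disp [ 0.6678  0.1861 -2.8953] -165.8900910927301
[[0.13, 0.26], [0.07, -0.33], [-0.72, -1.65], [-0.96, 0.27], [0.06, 0.26], [0.21, -0.18], [0.46, 0.49], [0.43, 0.14]]
handle [0.4777 0.1383 0.014 ]
hub [0.5882 0.1661 0.036 ]
foot [0.5687 0.2437 0.036 ]
footopen [0.6547 0.1725 0.08  ]
mouth [0.5549 0.0649 0.024 ]
home [0.5704 0.0688 0.024 ]
bc [0.6561 0.1832 0.012 ]
[[375, 261], [374, 262], [373, 262], [372, 263], [370, 263], [369, 264], [368, 264], [367, 265], [366, 265], [366, 268], [367, 269], [367, 270], [368, 271], [368, 273], [369, 274], [369, 275], [370, 276], [370, 278], [371, 279], [371, 280], [372, 281], [372, 283], [373, 284], [373, 286], [374, 287], [375, 286], [379, 286], [380, 287], [380, 291], [379, 292], [378, 292], [377, 293], [374, 293], [374, 295], [375, 296], [377, 296], [378, 295], [379, 295], [380, 294], [381, 294], [382, 293], [384, 293], [385, 292], [387, 292], [388, 291], [389, 291], [390, 290], [392, 290], [393, 289], [393, 286], [392, 285], [392, 284], [391, 283], [388, 283], [387, 282], [387, 280], [386, 279], [386, 277], [385, 276], [385, 275], [384, 274], [384, 272], [383, 271], [383, 270], [382, 269], [382, 268], [381, 267], [381, 266], [380, 265], [380, 263], [379, 262], [379, 261]] [[362.41376 266.0345 ]
 [381.89655 258.2414 ]
 [394.2414  289.10345]
 [374.7586  296.89655]]
bat [ 0.4823 -0.1302  0.336 ] 19.253772851534826 [[-0.91, -0.63], [0.04, -1.07], [0.98, 4.71], [0.71, 4.37], [-1.18, -0.84], [0.1, -0.08]]
cap [ 0.45491053 -0.13980779  0.01      ]
tray [0.711 0.224 0.03 ]
pot [0.615 0.425 0.059]
dish [0.394 0.338 0.015]
bottle [ 0.656 -0.074  0.134]
capB1 [1.281 0.902 0.   ]
B [ 0.58664391 -0.38510549  0.015     ]
B [ 0.61135606 -0.41907503  0.015     ]
```

Run:
```python
from h import *
import pickle
c=pickle.load(open('top0.pkl','rb'))
kb=lambda u,v:(355+(u+.5)/3.75-.5,150+(v+.5)/3.75-.5)
O=[(c,l,kb(*q)) for l,q in [((42,20,19),(40,432)),((42,-20,19),(92,413)),((-42,26,4),(80,548)),((-42,-26,4),(147,517)),((-16,26,21),(64,517)),((-16,-26,21),(132,487))]]
p,r,w=fitpose(O,0,(.5,-.13,.38)); print('bat',p.round(4),np.degrees(p[2]),r.round(2).tolist()); print('cap',w(p,(-29,0,10)))
from scipy.spatial.transform import Rotation as R
o=robot.get_obs(); M=R.from_quat(o['tool_rot']); print(M.as_matrix().round(3)); print(M.inv().apply(w(p,(-29,0,23))-o['position'])*100)
```

```text
bat [ 0.4821 -0.1322  0.3851] 22.06309829716767 [[-0.73, 0.1], [-0.08, -1.05], [-0.57, 1.09], [0.37, 1.25], [0.1, -0.41], [0.99, -0.6]]
cap [ 0.45519863 -0.14311218  0.01      ]
[[ 0.909  0.416 -0.001]
 [ 0.416 -0.909  0.002]
 [ 0.    -0.002 -1.   ]]
[ 35.43012892 -30.45241064  21.80615141]
```

>>> {"method": "move_arm", "body": {"commands": [{"hand": 8.7,"travel": [2.9,-2.5,0],"twist": [0,0,2.5]},{"hand": 8.7,"travel": [2.9,-2.5,0],"twist": [0,0,0]},{"hand": 8.7,"travel": [2.9,-2.5,0],"twist": [0,0,0]},{"hand": 8.7,"travel": [2.9,-2.5,0],"twist": [0,0,0]},{"hand": 8.7,"travel": [2.9,-2.5,0],"twist": [0,0,0]}]}}

```text
time: 0.52
position: [0.346, -0.3955, 0.2408]
tool_rot: [0.982, 0.191, -0.0, -0.0]
ft_force: [0.5, -0.8, -0.3]
grip_width: 0.0873
grip_force: 0.0
```

>>> {"method": "move_arm", "body": {"commands": [{"hand": 8.7,"travel": [2.9,-2.5,0],"twist": [0,0,0]},{"hand": 8.7,"travel": [2.9,-2.5,0],"twist": [0,0,0]},{"hand": 8.7,"travel": [2.9,-2.5,0],"twist": [0,0,0]},{"hand": 8.7,"travel": [2.9,-2.5,0],"twist": [0,0,0]},{"hand": 8.7,"travel": [2.9,-2.5,2]}]}}

```text
validation failed for argument at $.co...
```

>>> {"method": "move_arm", "body": {"commands": [{"hand": 8.7,"travel": [2.9,-2.5,0],"twist": [0,0,0]},{"hand": 8.7,"travel": [2.9,-2.5,0],"twist": [0,0,0]},{"hand": 8.7,"travel": [2.9,-2.5,0],"twist": [0,0,0]},{"hand": 8.7,"travel": [2.9,-2.5,0],"twist": [0,0,0]},{"hand": 8.7,"travel": [2.5,-2.0,2],"twist": [0,0,0]}]}}

```text
time: 0.93
position: [0.4337, -0.2321, 0.2237]
tool_rot: [0.981, 0.192, 0.002, 0.003]
ft_force: [0.4, -1.8, -0.3]
grip_width: 0.0873
grip_force: 0.0
```

>>> {"method": "move_arm", "body": {"commands": [{"hand": 8.7,"travel": [0,0,3],"twist": [0,0,0]},{"hand": 8.7,"travel": [0,0,0],"twist": [0,0,0]}]}}

```text
time: 1.1
position: [0.4293, -0.2291, 0.1875]
tool_rot: [0.981, 0.193, -0.003, -0.004]
ft_force: [-1.2, -0.1, -0.8]
grip_width: 0.0868
grip_force: 0.0
```

```bash
cat >> h.py <<'E'
from scipy.spatial.transform import Rotation as R
def delta(target,yaw=None):
    o=robot.get_obs(); M=R.from_quat(o['tool_rot']); m=M.as_matrix()
    print('t',round(o['time'],2),'pos',o['position'].round(4),'F',o['ft_force'].round(1),'q',o['q'].round(2),'travel',(M.inv().apply(np.array(target)-o['position'])*100).round(2))
    print('yaw',np.degrees(np.arctan2(m[1,0],m[0,0])).round(2),'zaxis',m[:,2].round(3))
    if yaw is not None:
        y=np.radians(yaw);T=np.array([[np.cos(y),np.sin(y),0],[np.sin(y),-np.cos(y),0],[0,0,-1]]).T
        T=np.column_stack([[np.cos(y),np.sin(y),0],[np.sin(y),-np.cos(y),0],[0,0,-1]])
        print('twist',(M.inv()*R.from_matrix(T)).as_rotvec(degrees=True).round(2))
E
python3 - <<'E'
from h import *
delta((.4552,-.1431,.023),22.06)
E
```

```text
t 1.1 pos [ 0.4293 -0.2291  0.1875] F [-1.2 -0.1 -0.8] q [-0.72  0.43  1.82 -0.    0.9   0.46] travel [ 5.73 -6.83 16.48]
yaw 22.29 zaxis [-0.008  0.006 -1.   ]
twist [-0.5   0.26  0.23]
```

>>> {"method": "move_arm", "body": {"commands": [{"hand": 8.7,"travel": [1.9,-2.3,1],"twist": [0,0,0]},{"hand": 8.7,"travel": [1.9,-2.3,1],"twist": [0,0,0]},{"hand": 8.7,"travel": [1.9,-2.2,2],"twist": [0,0,0]},{"hand": 8.7,"travel": [0,0,3],"twist": [0,0,0]},{"hand": 8.7,"travel": [0,0,0],"twist": [0,0,0]}]}}

```text
time: 1.52
position: [0.4564, -0.147, 0.1183]
tool_rot: [0.981, 0.192, -0.003, -0.003]
ft_force: [-1.0, -0.6, 0.3]
grip_width: 0.0871
grip_force: 0.0
```

Run:
```python
from h import *
delta((.4552,-.1431,.023),22.06)
```

```text
t 1.52 pos [ 0.4564 -0.147   0.1183] F [-1.  -0.6  0.3] q [-0.54  0.54  1.9  -0.    0.71  0.64] travel [ 0.08 -0.34  9.53]
yaw 22.16 zaxis [-0.008  0.004 -1.   ]
twist [-0.39  0.31  0.1 ]
```

>>> {"method": "move_arm", "body": {"commands": [{"hand": 8.7,"travel": [0,-0.2,3],"twist": [0,0,0]},{"hand": 8.7,"travel": [0,0,3],"twist": [0,0,0]},{"hand": 8.7,"travel": [0,0,2.5],"twist": [0,0,0]},{"hand": 8.7,"travel": [0,0,0.9],"twist": [0,0,0]},{"hand": 8.7,"travel": [0,0,0],"twist": [0,0,0]}]}}

```text
time: 1.93
position: [0.4574, -0.1479, 0.0265]
tool_rot: [0.982, 0.19, -0.001, -0.001]
ft_force: [-0.0, -0.2, -0.3]
grip_width: 0.087
grip_force: 0.0
```

Run:
```python
from h import *
delta((.4552,-.1431,.023),22.06)
```

```text
t 1.93 pos [ 0.4574 -0.1479  0.0265] F [-0.  -0.2 -0.3] q [-0.55  0.73  1.94 -0.    0.48  0.64] travel [-0.02 -0.52  0.35]
yaw 21.96 zaxis [-0.002  0.001 -1.   ]
twist [-0.12  0.1  -0.1 ]
```

>>> {"method": "move_arm", "body": {"commands": [{"hand": 8.7,"travel": [0,-0.5,0.2],"twist": [0,0,0]},{"hand": 5,"travel": [0,0,0],"twist": [0,0,0]},{"hand": 4.5,"travel": [0,0,0],"twist": [0,0,0]},{"hand": 4.5,"travel": [0,0,0],"twist": [0,0,0]},{"hand": 4.5,"travel": [0,0,0],"twist": [0,0,0]}], "force": 30}}

```text
time: 2.35
position: [0.4566, -0.1425, 0.0263]
tool_rot: [0.981, 0.191, 0.001, 0.001]
ft_force: [0.4, -0.0, 0.7]
grip_width: 0.0681
grip_force: 0.0
```

>>> {"method": "move_arm", "body": {"commands": [{"hand": 4.5,"travel": [0,0,0],"twist": [0,0,0]},{"hand": 4.5,"travel": [0,0,0],"twist": [0,0,0]}]}}

```text
time: 2.52
position: [0.4562, -0.1423, 0.0256]
tool_rot: [0.982, 0.191, 0.0, 0.0]
ft_force: [-0.7, 0.2, -0.2]
grip_width: 0.0551
grip_force: 0.0
```

Run:
```python
from h import *
delta((.4552,-.1431,.023),22.06)
c=cam('top');save('grip.png',cv2.resize(c['frame'][180:330,200:420],(792,540),interpolation=cv2.INTER_CUBIC))
```

```text
t 2.52 pos [ 0.4562 -0.1423  0.0256] F [-0.7  0.2 -0.2] q [-0.54  0.73  1.95  0.    0.46  0.65] travel [-0.13  0.03  0.26]
yaw 22.07 zaxis [ 0.001 -0.    -1.   ]
twist [ 0.04 -0.03  0.01]
```

View pics/grip.png

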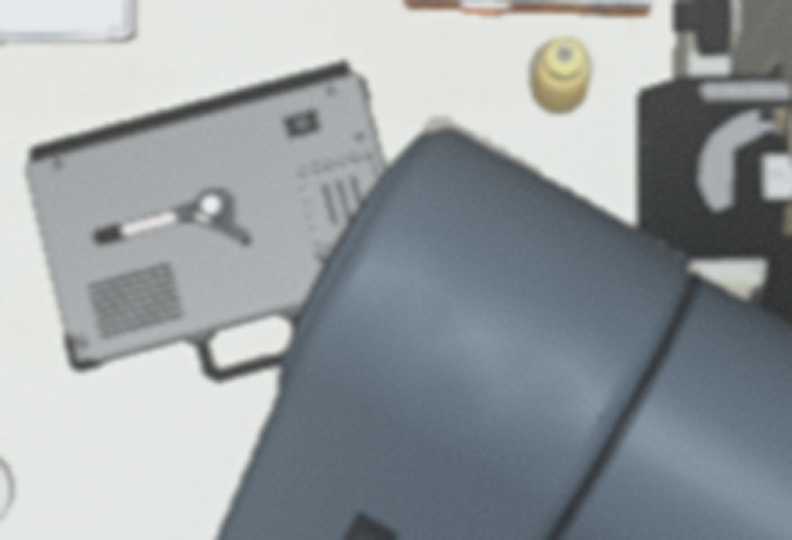

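>>> {"method": "move_arm", "body": {"commands": [{"hand": 4.5,"travel": [0,0,0],"twist": [0,0,0]},{"hand": 4.5,"travel": [0,0,0],"twist": [0,0,0]},{"hand": 4.5,"travel": [0,0,0],"twist": [0,0,0]}]}}

```text
time: 2.82
position: [0.456, -0.1421, 0.0255]
tool_rot: [0.982, 0.191, 0.0, -0.0]
ft_force: [-0.7, 0.2, 5.7]
grip_width: 0.0516
grip_force: 30.0
```

```bash
cat >> h.py <<'E'
P=np.array([.6678,.1861,-2.8953])
def dw(x,y,z,P=P):
    c,s=np.cos(P[2]),np.sin(P[2]); return np.array([P[0]+(c*x-s*y)/1000,P[1]+(s*x+c*y)/1000,z/1000])
E
python3 - <<'E'
from h import *
print(dw(220.7,90,51))
delta(dw(220.7,90,51),14.11); o=robot.get_obs(); print(o['grip_width'],o['grip_force'])
E
```

```text
[0.47570299 0.04500703 0.051     ]
t 2.82 pos [ 0.456  -0.1421  0.0255] F [-0.7  0.2  5.7] q [-0.54  0.73  1.95  0.    0.47  0.65] travel [  8.86 -16.6   -2.55]
yaw 22.07 zaxis [-0.  0. -1.]
twist [-0.   -0.    7.96]
0.05163489462921836 29.994817078113556
```

>>> {"method": "move_arm", "body": {"commands": [{"hand": 4.5,"travel": [0,0,-2.5],"twist": [0,0,0]},{"hand": 4.5,"travel": [0,0,-2.5],"twist": [0,0,0]},{"hand": 4.5,"travel": [1.6,-3.1,-1],"twist": [0,0,0]},{"hand": 4.5,"travel": [1.6,-3.1,0],"twist": [0,0,0]},{"hand": 4.5,"travel": [1.6,-3.1,0],"twist": [0,0,0]}]}}

```text
time: 3.23
position: [0.466, -0.0377, 0.0858]
tool_rot: [0.982, 0.19, 0.001, 0.0]
ft_force: [-0.1, 0.4, -2.1]
grip_width: 0.0519
grip_force: 30.0
```

>>> {"method": "move_arm", "body": {"commands": [{"hand": 4.5,"travel": [1.6,-3.1,0],"twist": [0,0,0]},{"hand": 4.5,"travel": [1.6,-3.1,0],"twist": [0,0,0]},{"hand": 4.5,"travel": [0,0,0],"twist": [0,0,5]},{"hand": 4.5,"travel": [0,0,0],"twist": [0,0,3]},{"hand": 4.5,"travel": [0,0,0],"twist": [0,0,0]}]}}

```text
time: 3.65
position: [0.4716, 0.0325, 0.0848]
tool_rot: [0.992, 0.123, -0.0, -0.0]
ft_force: [0.2, -0.4, -1.7]
grip_width: 0.0517
grip_force: 30.0
```

Run:
```python
from h import *
delta(dw(220.7,90,51),14.11); o=robot.get_obs(); print(o['grip_width'],o['grip_force'])
```

```text
t 3.65 pos [0.4716 0.0325 0.0848] F [ 0.2 -0.4 -1.7] q [-0.17  0.6   1.94 -0.    0.6   1.16] travel [ 0.71 -1.11  3.38]
yaw 14.15 zaxis [-0.001  0.    -1.   ]
twist [-0.01  0.05  0.04]
0.05173837579590227 29.994351267814636
```

>>> {"method": "move_arm", "body": {"commands": [{"hand": 4.5,"travel": [0.3,-1.1,1.5],"twist": [0,0,0]},{"hand": 4.5,"travel": [0.3,0,1.8],"twist": [0,0,0]},{"hand": 4.5,"travel": [0,0,0],"twist": [0,0,0]},{"hand": 4.5,"travel": [0,0,0],"twist": [0,0,0]}]}}

```text
time: 3.98
position: [0.4745, 0.0433, 0.0515]
tool_rot: [0.992, 0.123, -0.001, -0.0]
ft_force: [-0.2, 0.4, -1.7]
grip_width: 0.0516
grip_force: 30.0
```

Run:
```python
from h import *
delta(dw(220.7,90,51),14.11)
c=cam('scene');t=cam('top')
import pickle; pickle.dump((c,t),open('pre.pkl','wb'))
a=cv2.resize(c['frame'][215:315,190:340],(780,520),interpolation=cv2.INTER_CUBIC)
save('pre.png',a)
for l in [(139,61.5,51),(139,118.5,51),(79,61.5,51),(79,118.5,51),(165,125,24),(165,-125,24),(0,-125,24),(196,0,14),(82,-80,36)]: 
  u,v=proj(c,dw(*l)); print(l,((u-190)*5.2,(v-215)*5.2))
```

```text
t 3.98 pos [0.4745 0.0433 0.0515] F [-0.2  0.4 -1.7] q [-0.14  0.67  1.94 -0.    0.53  1.18] travel [ 0.16 -0.13  0.05]
yaw 14.1 zaxis [-0.003  0.    -1.   ]
twist [-0.05  0.14 -0.01]
(139, 61.5, 51) (np.float64(532.0928150909033), np.float64(172.7708417917101))
(139, 118.5, 51) (np.float64(629.6559721153654), np.float64(127.88470217884979))
(79, 61.5, 51) (np.float64(457.66434494531273), np.float64(114.58117022990017))
(79, 118.5, 51) (np.float64(553.8565890739111), np.float64(72.7947730268226))
(165, 125, 24) (np.float64(674.8575758336183), np.float64(194.17204265485336))
(165, -125, 24) (np.float64(208.7332317984371), np.float64(420.61852223079615))
(0, -125, 24) (np.float64(30.36433035973681), np.float64(231.0157539719065))
(196, 0, 14) (np.float64(498.2519166893344), np.float64(352.894648430475))
(82, -80, 36) (np.float64(201.6871198699408), np.float64(258.7299005061799))
```

View pics/pre.png

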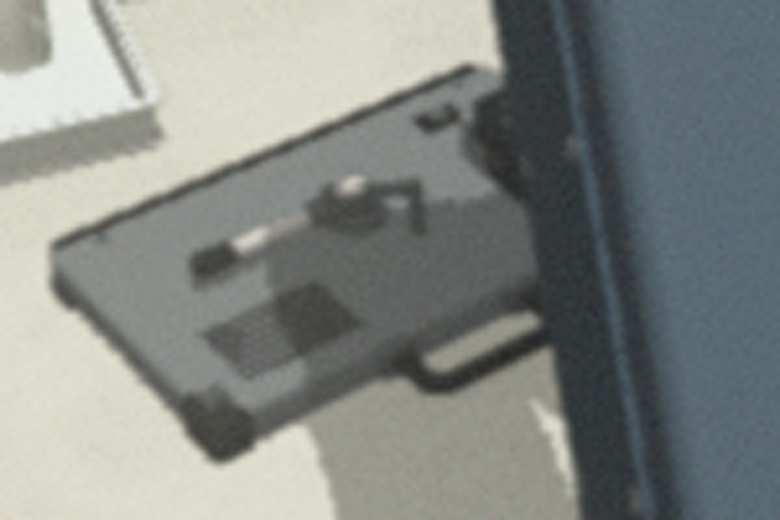

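The scene view shows the display unmoved, with the foot at (207,262) in the crop. The arm hides the bay, so I'll insert slowly and feel the forces.

>>> {"method": "move_arm", "body": {"commands": [{"hand": 4.5,"travel": [0.7,-0.08,0],"twist": [0,0,0]},{"hand": 4.5,"travel": [0.7,0,0],"twist": [0,0,0]},{"hand": 4.5,"travel": [0.4,0,0],"twist": [0,0,0]},{"hand": 4.5,"travel": [0.4,0,0],"twist": [0,0,0]},{"hand": 4.5,"travel": [0,0,0],"twist": [0,0,0]}]}}

```text
time: 4.5
position: [0.4961, 0.05, 0.0523]
tool_rot: [0.992, 0.123, -0.001, -0.0]
ft_force: [-1.1, -0.5, -1.6]
grip_width: 0.0515
grip_force: 30.0
```

Run:
```python
from h import *
delta(dw(150.7,90,51),14.11); o=robot.get_obs(); print(o['moment'])
```

```text
t 4.5 pos [0.4961 0.05   0.0523] F [-1.1 -0.5 -1.6] q [-0.12  0.68  1.89  0.    0.57  1.2 ] travel [ 4.9  -0.02  0.13]
yaw 14.09 zaxis [-0.001  0.    -1.   ]
twist [-0.03  0.07 -0.02]
[0.08352577 0.30063871 0.02041642]
```

>>> {"method": "move_arm", "body": {"commands": [{"hand": 4.5,"travel": [0.4,0,0.06],"twist": [0,0,0]},{"hand": 4.5,"travel": [0.4,0,0],"twist": [0,0,0]},{"hand": 4.5,"travel": [0.4,0,0],"twist": [0,0,0]},{"hand": 4.5,"travel": [0.4,0,0],"twist": [0,0,0]},{"hand": 4.5,"travel": [0,0,0],"twist": [0,0,0]}]}}

```text
time: 4.92
position: [0.5124, 0.0542, 0.0515]
tool_rot: [0.992, 0.123, 0.0, -0.0]
ft_force: [-2.2, 3.9, -2.5]
grip_width: 0.0519
grip_force: 30.0
```

>>> {"method": "move_arm", "body": {"commands": [{"hand": 4.5,"travel": [0.4,0,0],"twist": [0,0,0]},{"hand": 4.5,"travel": [0.4,0,0],"twist": [0,0,0]},{"hand": 4.5,"travel": [0,0,0],"twist": [0,0,0]}]}}

```text
time: 5.17
position: [0.5201, 0.0559, 0.0516]
tool_rot: [0.992, 0.123, 0.0, -0.0]
ft_force: [-1.9, 3.8, -3.3]
grip_width: 0.0519
grip_force: 30.0
```

Run:
```python
from h import *
delta(dw(150.7,90,51),14.11); o=robot.get_obs(); print(o['moment'])
```

```text
t 5.17 pos [0.5201 0.0559 0.0516] F [-1.9  3.8 -3.3] q [-0.11  0.7   1.83  0.    0.61  1.22] travel [ 2.43 -0.03  0.06]
yaw 14.09 zaxis [ 0.  0. -1.]
twist [-0.   -0.03 -0.02]
[0.75597544 0.46006644 0.23670486]
```

>>> {"method": "move_arm", "body": {"commands": [{"hand": 4.5,"travel": [0,-0.1,0.05],"twist": [0,0,0]},{"hand": 4.5,"travel": [0.4,0,0],"twist": [0,0,0]},{"hand": 4.5,"travel": [0.4,0,0],"twist": [0,0,0]},{"hand": 4.5,"travel": [0,0,0],"twist": [0,0,0]}]}}

```text
time: 5.5
position: [0.5289, 0.0584, 0.0514]
tool_rot: [0.992, 0.122, 0.002, 0.0]
ft_force: [0.3, 2.5, -2.0]
grip_width: 0.0518
grip_force: 30.0
```

Run:
```python
from h import *
delta(dw(150.7,90,51),14.11); o=robot.get_obs(); print(o['moment'])
```

```text
t 5.5 pos [0.5289 0.0584 0.0514] F [ 0.3  2.5 -2. ] q [-0.1   0.71  1.81  0.    0.63  1.22] travel [ 1.51 -0.    0.05]
yaw 14.06 zaxis [ 0.003 -0.    -1.   ]
twist [ 0.05 -0.17 -0.05]
[0.34064567 0.01841833 0.17059432]
```

>>> {"method": "move_arm", "body": {"commands": [{"hand": 4.5,"travel": [0.4,-0.05,0],"twist": [0,0,0]},{"hand": 4.5,"travel": [0.4,0,0],"twist": [0,0,0]},{"hand": 4.5,"travel": [0.3,0,0],"twist": [0,0,0]},{"hand": 4.5,"travel": [0,0,0],"twist": [0,0,0]}]}}

```text
time: 5.83
position: [0.5394, 0.0615, 0.0514]
tool_rot: [0.992, 0.122, 0.001, 0.0]
ft_force: [0.8, -0.1, -1.0]
grip_width: 0.0517
grip_force: 30.0
```

Run:
```python
from h import *
delta(dw(150.7,90,51),14.11); o=robot.get_obs(); print(o['moment'])
```

```text
t 5.83 pos [0.5394 0.0615 0.0514] F [ 0.8 -0.1 -1. ] q [-0.09  0.71  1.78 -0.    0.65  1.23] travel [0.42 0.04 0.04]
yaw 14.06 zaxis [ 0.003 -0.    -1.   ]
twist [ 0.06 -0.16 -0.05]
[ 0.01281156  0.055848   -0.01142389]
```

>>> {"method": "move_arm", "body": {"commands": [{"hand": 4.5,"travel": [0.2,0,0],"twist": [0,0,0]},{"hand": 4.5,"travel": [0.2,0,0],"twist": [0,0,0]},{"hand": 4.5,"travel": [0,0,0],"twist": [0,0,0]}]}}

```text
time: 6.08
position: [0.542, 0.0626, 0.0512]
tool_rot: [0.992, 0.122, 0.0, 0.0]
ft_force: [-0.1, 0.2, -1.6]
grip_width: 0.052
grip_force: 30.0
```

>>> {"method": "move_arm", "body": {"commands": [{"hand": 4.5,"travel": [0.15,0,0],"twist": [0,0,0]},{"hand": 4.5,"travel": [0,0,0],"twist": [0,0,0]}]}}

```text
time: 6.25
position: [0.5432, 0.063, 0.0512]
tool_rot: [0.992, 0.122, 0.0, 0.0]
ft_force: [-0.2, -0.0, -1.6]
grip_width: 0.0515
grip_force: 30.0
```

Run:
```python
from h import *
delta(dw(150.7,90,51),14.11); o=robot.get_obs(); print(o['moment'])
```

```text
t 6.25 pos [0.5432 0.063  0.0512] F [-0.2 -0.  -1.6] q [-0.09  0.72  1.77  0.    0.66  1.24] travel [0.02 0.1  0.02]
yaw 14.07 zaxis [ 0. -0. -1.]
twist [ 0.01 -0.02 -0.04]
[ 0.03770616  0.00211418 -0.00525671]
```

Not in contact yet; I'll continue in small steps.

>>> {"method": "move_arm", "body": {"commands": [{"hand": 4.5,"travel": [0.15,0,0],"twist": [0,0,0]},{"hand": 4.5,"travel": [0,0,0],"twist": [0,0,0]}]}}

```text
time: 6.42
position: [0.5446, 0.0634, 0.0512]
tool_rot: [0.992, 0.122, 0.0, 0.0]
ft_force: [0.0, -0.0, -1.4]
grip_width: 0.0516
grip_force: 30.0
```

>>> {"method": "move_arm", "body": {"commands": [{"hand": 4.5,"travel": [0.1,0,0],"twist": [0,0,0]},{"hand": 4.5,"travel": [0,0,0],"twist": [0,0,0]}]}}

```text
time: 6.58
position: [0.5448, 0.0635, 0.0511]
tool_rot: [0.992, 0.123, -0.001, 0.0]
ft_force: [-1.1, -0.7, -0.7]
grip_width: 0.0518
grip_force: 30.0
```

>>> {"method": "move_arm", "body": {"commands": [{"hand": 4.5,"travel": [0.1,0,0],"twist": [0,0,0]},{"hand": 4.5,"travel": [0,0,0],"twist": [0,0,0]}]}}

```text
time: 6.75
position: [0.5449, 0.0636, 0.051]
tool_rot: [0.992, 0.123, -0.002, -0.0]
ft_force: [-3.5, -1.7, -0.7]
grip_width: 0.0517
grip_force: 30.0
```

>>> {"method": "move_arm", "body": {"commands": [{"hand": 4.5,"travel": [0.1,0,0],"twist": [0,0,0]},{"hand": 4.5,"travel": [0,0,0],"twist": [0,0,0]}]}}

```text
time: 6.92
position: [0.545, 0.0637, 0.0509]
tool_rot: [0.992, 0.123, -0.003, -0.0]
ft_force: [-4.9, -3.5, 1.4]
grip_width: 0.0519
grip_force: 30.0
```

>>> {"method": "move_arm", "body": {"commands": [{"hand": 4.5,"travel": [0.1,0,0],"twist": [0,0,0]},{"hand": 4.5,"travel": [0,0,0],"twist": [0,0,0]}]}}

```text
time: 7.08
position: [0.5451, 0.0638, 0.0508]
tool_rot: [0.992, 0.123, -0.004, -0.0]
ft_force: [-6.0, -5.0, 2.1]
grip_width: 0.0515
grip_force: 30.0
```

Run:
```python
from h import *
delta(dw(150.7,90,51),14.11)
import pickle
c0,_=pickle.load(open('pre.pkl','rb')); c=cam('scene')
g=lambda x:cv2.cvtColor(x['frame'][225:300,195:285],cv2.COLOR_RGB2GRAY).astype(np.float32)
print(cv2.phaseCorrelate(g(c0),g(c)))
a=cv2.resize(c['frame'][215:315,190:340],(780,520),interpolation=cv2.INTER_CUBIC); save('in.png',a)
```

```text
t 7.08 pos [0.5451 0.0638 0.0508] F [-6.  -5.   2.1] q [-0.09  0.72  1.76 -0.    0.67  1.24] travel [-0.19  0.13 -0.02]
yaw 14.15 zaxis [-0.007 -0.001 -1.   ]
twist [-0.05  0.41  0.04]
((-0.09795103156547924, 0.2922673431714742), 0.6986381420559353)
```

View pics/in.png

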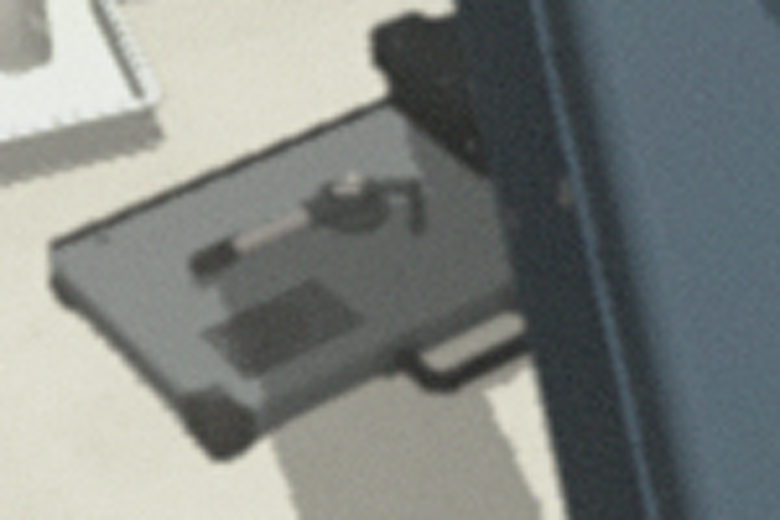

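Contact is firm (about 8 N) at the expected depth, and the display has not shifted. I'll release now.

>>> {"method": "move_arm", "body": {"commands": [{"hand": 4.5,"travel": [-0.25,0,0],"twist": [0,0,0]},{"hand": 7.2,"travel": [0,0,0],"twist": [0,0,0]},{"hand": 7.2,"travel": [0,0,0],"twist": [0,0,0]},{"hand": 7.2,"travel": [0,0,0],"twist": [0,0,0]},{"hand": 7.2,"travel": [0,0,0],"twist": [0,0,0]}]}}

```text
time: 7.55
position: [0.547, 0.0638, 0.0515]
tool_rot: [0.992, 0.122, 0.001, 0.0]
ft_force: [0.1, -0.2, -0.0]
grip_width: 0.0688
grip_force: 0.0
```

>>> {"method": "move_arm", "body": {"commands": [{"hand": 7.2,"travel": [0,0,-2],"twist": [0,0,0]},{"hand": 7.2,"travel": [0,0,-4],"twist": [0,0,0]},{"hand": 0,"travel": [0,0,-4],"twist": [0,0,0]},{"hand": 0,"travel": [0,0,0],"twist": [0,0,0]}]}}

```text
time: 7.88
position: [0.5513, 0.0636, 0.1581]
tool_rot: [0.992, 0.123, 0.008, 0.001]
ft_force: [1.4, -0.1, 0.8]
grip_width: 0.0647
grip_force: 0.0
```

Run:
```python
from h import *
ax=np.array([-.216,.294,-.931]);ax/=np.linalg.norm(ax)
for t in (0,.3,.6,.87,1.1,1.3,1.5,1.8):
    l=np.array([82,0,36])
    f=l+R.from_rotvec(ax*t).apply([0,-80,0]); m=l+R.from_rotvec(ax*t).apply([0,-65,0]); print(t,f.round(1),m.round(1),dw(*m).round(4))
print('target start'); delta(dw(82+5+18,-60,47+30),14.11)
```

```text
0 [ 82. -80.  36.] [ 82. -65.  36.] [0.5724 0.2291 0.036 ]
0.3 [ 60.2 -76.7  42.1] [ 64.3 -62.3  40.9] [0.5902 0.2309 0.0409]
0.6 [ 40.8 -67.2  49.6] [ 48.5 -54.6  47. ] [0.6074 0.2272 0.047 ]
0.87 [ 26.9 -54.   57. ] [ 37.2 -43.9  53.1] [0.621  0.2196 0.0531]
1.1 [ 18.4 -40.1  63.4] [ 30.3 -32.6  58.2] [0.6305 0.2103 0.0582]
1.3 [ 14.  -26.5  68.7] [ 26.7 -21.5  62.6] [0.6367 0.2004 0.0626]
1.5 [ 12.4 -12.1  73.6] [25.5 -9.8 66.5] [0.6407 0.1894 0.0665]
1.8 [15.7  9.7 79.7] [28.1  7.9 71.5] [0.6424 0.1716 0.0715]
target start
t 7.88 pos [0.5513 0.0636 0.1581] F [ 1.4 -0.1  0.8] q [-0.09  0.54  1.7   0.    0.88  1.24] travel [  3.66 -15.08   8.09]
yaw 14.08 zaxis [ 0.016 -0.001 -1.   ]
twist [ 0.28 -0.85 -0.03]
```

>>> {"method": "move_arm", "body": {"commands": [{"hand": 0,"travel": [0.9,-3.8,0],"twist": [0,0,0]},{"hand": 0,"travel": [0.9,-3.8,0],"twist": [0,0,0]},{"hand": 0,"travel": [0.9,-3.8,0],"twist": [0,0,0]},{"hand": 0,"travel": [0.9,-3.7,2],"twist": [0,0,0]},{"hand": 0,"travel": [0,0,3],"twist": [0,0,0]}]}}

```text
time: 8.3
position: [0.5473, 0.2248, 0.1047]
tool_rot: [0.992, 0.125, 0.006, -0.002]
ft_force: [0.5, -0.4, -0.7]
grip_width: 0.0332
grip_force: 0.0
```

>>> {"method": "move_arm", "body": {"commands": [{"hand": 0,"travel": [0,0,0],"twist": [0,0,0]},{"hand": 0,"travel": [0,0,0],"twist": [0,0,0]}]}}

```text
time: 8.47
position: [0.5427, 0.2179, 0.1005]
tool_rot: [0.992, 0.123, -0.002, 0.0]
ft_force: [-0.3, 0.5, 0.1]
grip_width: 0.0196
grip_force: 0.0
```

Run:
```python
from h import *
delta(dw(105,-60,48),14.11); print(robot.get_obs()['grip_width'])
```

```text
t 8.47 pos [0.5427 0.2179 0.1005] F [-0.3  0.5  0.1] q [ 0.19  0.67  1.65 -0.    0.83  1.52] travel [0.88 0.13 5.25]
yaw 14.13 zaxis [-0.004 -0.001 -1.   ]
twist [-0.    0.23  0.02]
0.019611026663998873
```

>>> {"method": "move_arm", "body": {"commands": [{"hand": 0,"travel": [0.5,0,2],"twist": [0,0,0]},{"hand": 0,"travel": [0,0,2],"twist": [0,0,0]},{"hand": 0,"travel": [0,0,1],"twist": [0,0,0]},{"hand": 0,"travel": [0,0,0],"twist": [0,0,0]},{"hand": 0,"travel": [0,0,0],"twist": [0,0,0]}]}}

```text
time: 8.88
position: [0.5493, 0.2181, 0.0524]
tool_rot: [0.993, 0.122, 0.0, 0.0]
ft_force: [0.2, 0.3, 0.2]
grip_width: 0.001
grip_force: 0.0
```

Run:
```python
from h import *
delta(dw(68,-61,50),14.11); print(robot.get_obs()['grip_width'])
```

```text
t 8.88 pos [0.5493 0.2181 0.0524] F [0.2 0.3 0.2] q [ 0.19  0.75  1.65 -0.    0.74  1.52] travel [ 3.91 -0.12  0.24]
yaw 13.98 zaxis [ 0. -0. -1.]
twist [ 0.   -0.01 -0.13]
0.0010060424971790206
```

>>> {"method": "move_arm", "body": {"commands": [{"hand": 0,"travel": [0,0,0.35],"twist": [0,0,0]},{"hand": 0,"travel": [1.0,0,0],"twist": [0,0,0]},{"hand": 0,"travel": [1.0,0,0],"twist": [0,0,0]},{"hand": 0,"travel": [1.0,0,0],"twist": [0,0,0]},{"hand": 0,"travel": [1.0,0,0],"twist": [0,0,0]}]}}

```text
time: 9.3
position: [0.5877, 0.2285, 0.0495]
tool_rot: [0.992, 0.122, -0.0, 0.0]
ft_force: [-0.9, 0.3, 0.0]
grip_width: 0.0006
grip_force: 0.6
```

>>> {"method": "move_arm", "body": {"commands": [{"hand": 0,"travel": [0.6,0.2,0],"twist": [0,0,0]},{"hand": 0,"travel": [0.6,0.3,0],"twist": [0,0,0]},{"hand": 0,"travel": [0.5,0.3,0],"twist": [0,0,0]},{"hand": 0,"travel": [0.5,0.4,0],"twist": [0,0,0]},{"hand": 0,"travel": [0,0,0],"twist": [0,0,0]}]}}

```text
time: 9.72
position: [0.6139, 0.2216, 0.0487]
tool_rot: [0.993, 0.122, 0.001, 0.0]
ft_force: [1.3, 0.6, 0.1]
grip_width: 0.0006
grip_force: 0.0
```

>>> {"method": "move_arm", "body": {"commands": [{"hand": 0,"travel": [0.4,0.5,0],"twist": [0,0,0]},{"hand": 0,"travel": [0.4,0.5,0],"twist": [0,0,0]},{"hand": 0,"travel": [0.2,0.5,0],"twist": [0,0,0]},{"hand": 0,"travel": [0,0,0],"twist": [0,0,0]}]}}

```text
time: 10.05
position: [0.6265, 0.2091, 0.0483]
tool_rot: [0.993, 0.122, 0.001, 0.0]
ft_force: [-0.7, 0.1, 0.1]
grip_width: 0.0002
grip_force: 0.0
```

Run:
```python
from h import *
delta(dw(39,-40,50),14.11)
c=cam('scene'); t=cam('top')
a=np.hstack([cv2.resize(c['frame'][200:300,185:335],(400,267),interpolation=cv2.INTER_CUBIC),cv2.resize(t['frame'][185:285,190:340],(400,267),interpolation=cv2.INTER_CUBIC)]); save('leg.png',a)
```

```text
t 10.05 pos [0.6265 0.2091 0.0483] F [-0.7  0.1  0.1] q [ 0.15  0.82  1.47 -0.    0.86  1.48] travel [-0.46 -0.76 -0.17]
yaw 14.01 zaxis [ 0.001 -0.    -1.   ]
twist [ 0.03 -0.07 -0.1 ]
```

View pics/leg.png

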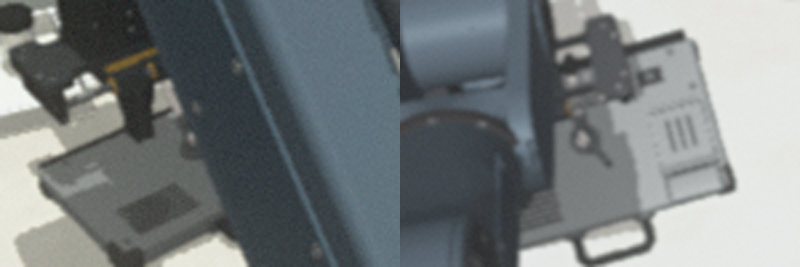

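>>> {"method": "move_arm", "body": {"commands": [{"hand": 0,"travel": [-0.3,-0.3,-3],"twist": [0,0,0]},{"hand": 0,"travel": [0,0,-4],"twist": [0,0,0]},{"hand": 0,"travel": [0,0,-4],"twist": [0,0,0]},{"hand": 0,"travel": [-4.0,0.8,0],"twist": [0,0,0]},{"hand": 0,"travel": [-4.0,0.8,0],"twist": [0,0,0]}]}}

```text
time: 10.57
position: [0.5516, 0.1782, 0.1619]
tool_rot: [0.992, 0.123, 0.006, -0.0]
ft_force: [-0.9, -1.1, -1.3]
grip_width: 0.0004
grip_force: 0.0
```

>>> {"method": "move_arm", "body": {"commands": [{"hand": 2.5,"travel": [-4.0,0.8,0],"twist": [0,0,0]},{"hand": 2.5,"travel": [-4.0,0.8,0],"twist": [0,0,0]},{"hand": 2.5,"travel": [0,0,0],"twist": [0,0,-7]},{"hand": 2.5,"travel": [0,0,0],"twist": [0,0,-7]},{"hand": 2.5,"travel": [0,0,0],"twist": [0,0,-7]}]}}

```text
time: 10.98
position: [0.473, 0.1424, 0.1586]
tool_rot: [0.953, 0.304, -0.0, -0.0]
ft_force: [0.2, 0.4, 0.1]
grip_width: 0.0227
grip_force: 0.0
```

>>> {"method": "move_arm", "body": {"commands": [{"hand": 2.5,"travel": [0,0,0],"twist": [0,0,-7]},{"hand": 2.5,"travel": [0,0,0],"twist": [0,0,-7]},{"hand": 2.5,"travel": [0,0,0],"twist": [0,0,-7]},{"hand": 2.5,"travel": [0,0,0],"twist": [0,0,-7]},{"hand": 2.5,"travel": [0,0,0],"twist": [0,0,-7]}]}}

```text
time: 11.4
position: [0.4738, 0.1427, 0.1584]
tool_rot: [0.817, 0.577, -0.0, -0.0]
ft_force: [0.1, -0.1, -0.1]
grip_width: 0.0248
grip_force: 0.0
```

>>> {"method": "move_arm", "body": {"commands": [{"hand": 2.5,"travel": [0,0,0],"twist": [0,0,-7]},{"hand": 2.5,"travel": [0,0,0],"twist": [0,0,-7]},{"hand": 2.5,"travel": [0,0,0],"twist": [0,0,-7]},{"hand": 2.5,"travel": [0,0,0],"twist": [0,0,-7]},{"hand": 2.5,"travel": [0,0,0],"twist": [0,0,0]}]}}

```text
time: 11.82
position: [0.4738, 0.1427, 0.1583]
tool_rot: [0.655, 0.756, -0.0, -0.0]
ft_force: [-0.1, 0.7, -0.2]
grip_width: 0.0249
grip_force: 0.0
```

Run:
```python
from h import *
delta(dw(196,0,20),104.11); print(robot.get_obs()['grip_width'])
c=cam('scene'); t=cam('top')
import pickle; pickle.dump((c,t),open('hd.pkl','wb'))
a=np.hstack([cv2.resize(c['frame'][200:300,190:290],(400,400),interpolation=cv2.INTER_CUBIC),cv2.resize(t['frame'][190:290,200:300],(400,400),interpolation=cv2.INTER_CUBIC)]); save('hd.png',a)
```

```text
t 11.82 pos [0.4738 0.1427 0.1583] F [-0.1  0.7 -0.2] q [ 0.07  0.48  1.84  0.    0.82 -0.08] travel [-0.49  0.33 13.83]
yaw 98.21 zaxis [-0. -0. -1.]
twist [-0.02 -0.   -5.9 ]
0.024878095731839737
```

View pics/hd.png

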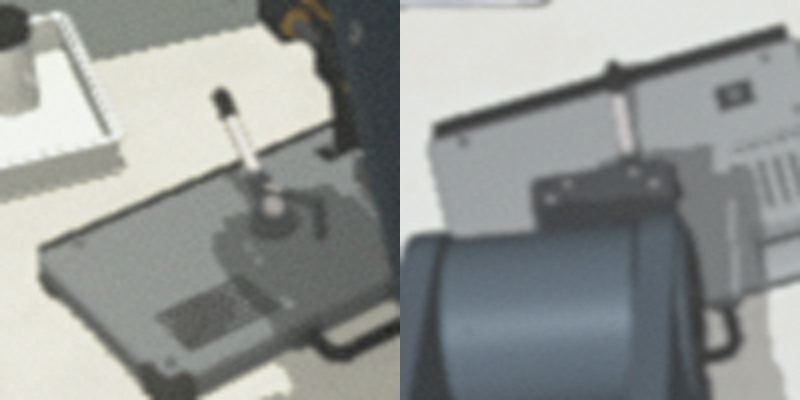

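The leg stands open (hub (275,205), foot (222,100) in the scene half), and the display has not moved. Next is the handle.

>>> {"method": "move_arm", "body": {"commands": [{"hand": 2.0,"travel": [-0.5,0.3,3],"twist": [0,0,-5.9]},{"hand": 2.0,"travel": [0,0,4],"twist": [0,0,0]},{"hand": 2.0,"travel": [0,0,2],"twist": [0,0,0]},{"hand": 2.0,"travel": [0,0,0],"twist": [0,0,0]},{"hand": 2.0,"travel": [0,0,0],"twist": [0,0,0]}]}}

```text
time: 12.33
position: [0.4772, 0.138, 0.0676]
tool_rot: [0.617, 0.787, -0.001, -0.001]
ft_force: [0.1, 0.0, 0.7]
grip_width: 0.0201
grip_force: 0.0
```

Run:
```python
from h import *
delta(dw(196,0,21),104.11); print(robot.get_obs()['grip_width'])
```

```text
t 12.33 pos [0.4772 0.138  0.0676] F [0.1 0.  0.7] q [ 0.06  0.65  1.89  0.    0.61 -0.19] travel [0.02 0.08 4.66]
yaw 103.87 zaxis [-0.003 -0.    -1.   ]
twist [-0.16 -0.03 -0.24]
0.020094390553948044
```

>>> {"method": "move_arm", "body": {"commands": [{"hand": 2.0,"travel": [0,0.05,2],"twist": [0,0,0]},{"hand": 2.0,"travel": [0,0,1],"twist": [0,0,0]},{"hand": 2.0,"travel": [0,0,0.7],"twist": [0,0,0]},{"hand": 2.0,"travel": [0,0,0.5],"twist": [0,0,0]},{"hand": 2.0,"travel": [0,0,0],"twist": [0,0,0]}]}}

```text
time: 12.75
position: [0.4783, 0.1381, 0.0262]
tool_rot: [0.616, 0.788, -0.0, -0.0]
ft_force: [0.2, -0.1, 0.6]
grip_width: 0.0196
grip_force: 0.0
```

Run:
```python
from h import *
delta(dw(196,0,21),104.11); print(robot.get_obs()['grip_width'])
```

```text
t 12.75 pos [0.4783 0.1381 0.0262] F [ 0.2 -0.1  0.6] q [ 0.06  0.73  1.9   0.    0.51 -0.19] travel [ 0.03 -0.05  0.52]
yaw 103.95 zaxis [-0. -0. -1.]
twist [-0.02 -0.   -0.16]
0.019635166701453453
```

>>> {"method": "move_arm", "body": {"commands": [{"hand": 2.0,"travel": [0,-0.05,0.45],"twist": [0,0,0]},{"hand": 0.5,"travel": [0,0,0],"twist": [0,0,0]},{"hand": 0.5,"travel": [0,0,0],"twist": [0,0,0]},{"hand": 0.5,"travel": [0,0,0],"twist": [0,0,0]},{"hand": 0.5,"travel": [0,0,0],"twist": [0,0,0]}], "force": 20}}

```text
time: 13.17
position: [0.4793, 0.1382, 0.0221]
tool_rot: [0.616, 0.788, 0.001, 0.001]
ft_force: [2.0, 1.5, -0.7]
grip_width: 0.0092
grip_force: 20.0
```

```bash
cat >> h.py <<'E'
def arc(th): # bar pos (e,z) cm, relative start; half rolling
    f=lambda t:np.array([0.6*t-18.4*np.cos(t+.011),18.4*np.sin(t+.011)]); return f(th)-f(0)
E
python3 - <<'E'
from h import *
delta(dw(196,0,21),104.11); print(robot.get_obs()['grip_width'],robot.get_obs()['grip_force'])
th=np.radians(np.linspace(0,98,31)); a=np.array([arc(t) for t in th]); d=np.diff(a,axis=0)
for i in range(0,30,5): print(d[i:i+5].round(2).tolist(),a[i+5].round(2))
E
```

```text
t 13.17 pos [0.4793 0.1382 0.0221] F [ 2.   1.5 -0.7] q [ 0.06  0.74  1.9   0.    0.5  -0.19] travel [ 0.05 -0.15  0.11]
yaw 103.97 zaxis [ 0.003  0.    -1.   ]
twist [ 0.17  0.02 -0.14]
0.009209081542195323 20.009433031082153
[[0.08, 1.05], [0.14, 1.04], [0.19, 1.04], [0.25, 1.03], [0.31, 1.01]] [0.97 5.17]
[[0.37, 0.99], [0.42, 0.97], [0.48, 0.95], [0.53, 0.92], [0.58, 0.89]] [3.36 9.9 ]
[[0.63, 0.86], [0.68, 0.82], [0.73, 0.79], [0.77, 0.75], [0.81, 0.7]] [ 6.99 13.82]
[[0.85, 0.66], [0.89, 0.61], [0.92, 0.56], [0.95, 0.51], [0.98, 0.45]] [11.59 16.6 ]
[[1.0, 0.4], [1.03, 0.34], [1.04, 0.29], [1.06, 0.23], [1.07, 0.17]] [16.79 18.03]
[[1.08, 0.11], [1.08, 0.05], [1.08, -0.01], [1.08, -0.07], [1.08, -0.13]] [22.19 17.99]
```

Bar gripped (width 9–10 mm). Raising now along the arc, in steps.

>>> {"method": "move_arm", "body": {"commands": [{"hand": 0.5,"travel": [0,0.1,-1.05],"twist": [0,0,0]},{"hand": 0.5,"travel": [0,0.15,-1.05],"twist": [0,0,0]},{"hand": 0.5,"travel": [0,0.2,-1.05],"twist": [0,0,0]},{"hand": 0.5,"travel": [0,0.25,-1.0],"twist": [0,0,0]},{"hand": 0.5,"travel": [0,0.3,-1.0],"twist": [0,0,0]}]}}

```text
time: 13.58
position: [0.488, 0.1404, 0.0734]
tool_rot: [0.616, 0.788, 0.0, 0.0]
ft_force: [3.0, 0.7, -6.4]
grip_width: 0.009
grip_force: 20.0
```

Run:
```python
from h import *
o=robot.get_obs(); s=np.array([.4793,.1382,.0221]); e=np.array([.97,.243,0])
d=o['position']-s; print((d@e*100).round(2),(d[2]*100).round(2),o['ft_force'],o['moment'],o['grip_width'],o['q'].round(2))
delta(s,103.97)
```

```text
0.9 5.13 [ 3.03909486  0.72474205 -6.39340232] [ 0.09732978 -0.47033239  0.04649055] 0.008963231111904335 [ 0.06  0.65  1.86  0.    0.63 -0.18]
t 13.58 pos [0.488  0.1404 0.0734] F [ 3.   0.7 -6.4] q [ 0.06  0.65  1.86  0.    0.63 -0.18] travel [-0.01 -0.91  5.13]
yaw 103.97 zaxis [ 0.001  0.    -1.   ]
twist [0.03 0.01 0.  ]
```

>>> {"method": "move_arm", "body": {"commands": [{"hand": 0.5,"travel": [0,0.4,-1.0],"twist": [0,0,0]},{"hand": 0.5,"travel": [0,0.4,-0.95],"twist": [0,0,0]},{"hand": 0.5,"travel": [0,0.5,-0.95],"twist": [0,0,0]},{"hand": 0.5,"travel": [0,0.55,-0.9],"twist": [0,0,0]},{"hand": 0.5,"travel": [0,0.6,-0.9],"twist": [0,0,0]}]}}

```text
time: 14.0
position: [0.5104, 0.1463, 0.12]
tool_rot: [0.616, 0.788, -0.001, -0.001]
ft_force: [1.5, -0.4, -7.1]
grip_width: 0.009
grip_force: 20.0
```

>>> {"method": "move_arm", "body": {"commands": [{"hand": 0.5,"travel": [0,0.65,-0.85],"twist": [0,0,0]},{"hand": 0.5,"travel": [0,0.7,-0.8],"twist": [0,0,0]},{"hand": 0.5,"travel": [0,0.75,-0.8],"twist": [0,0,0]},{"hand": 0.5,"travel": [0,0.75,-0.75],"twist": [0,0,0]},{"hand": 0.5,"travel": [0,0.8,-0.7],"twist": [0,0,0]}]}}

```text
time: 14.42
position: [0.5433, 0.155, 0.1584]
tool_rot: [0.616, 0.788, -0.003, -0.003]
ft_force: [-3.4, -0.0, -3.0]
grip_width: 0.0091
grip_force: 20.0
```

Run:
```python
from h import *
o=robot.get_obs(); s=np.array([.4793,.1382,.0221]); e=np.array([.97,.243,0])
d=o['position']-s; print((d@e*100).round(2),(d[2]*100).round(2),o['ft_force'],o['moment'],o['grip_width'],o['q'].round(2))
delta(s,103.97)
```

```text
6.62 13.63 [-3.36132249 -0.01481478 -3.01385721] [0.08548957 0.49770219 0.05721632] 0.009087889639174103 [ 0.08  0.56  1.66  0.    0.93 -0.16]
t 14.42 pos [0.5433 0.155  0.1584] F [-3.4 -0.  -3. ] q [ 0.08  0.56  1.66  0.    0.93 -0.16] travel [-0.1  -6.5  13.69]
yaw 103.99 zaxis [-0.009 -0.001 -1.   ]
twist [-0.49 -0.08  0.02]
```

>>> {"method": "move_arm", "body": {"commands": [{"hand": 0.5,"travel": [0,0.85,-0.65],"twist": [0,0,0]},{"hand": 0.5,"travel": [0,0.9,-0.6],"twist": [0,0,0]},{"hand": 0.5,"travel": [0,0.9,-0.55],"twist": [0,0,0]},{"hand": 0.5,"travel": [0,0.95,-0.5],"twist": [0,0,0]},{"hand": 0.5,"travel": [0,1.0,-0.45],"twist": [0,0,0]}]}}

```text
time: 14.83
position: [0.5862, 0.1663, 0.1873]
tool_rot: [0.616, 0.788, -0.004, -0.005]
ft_force: [-8.7, 0.9, 10.4]
grip_width: 0.0094
grip_force: 20.0
```

Run:
```python
from h import *
o=robot.get_obs(); s=np.array([.4793,.1382,.0221]); e=np.array([.97,.243,0])
d=o['position']-s; print((d@e*100).round(2),(d[2]*100).round(2),o['ft_force'],o['moment'],o['grip_width'],o['q'].round(2))
delta(s,103.97)
```

```text
11.05 16.52 [-8.65254582  0.92133248 10.42361924] [0.08646266 1.37776631 0.1062609 ] 0.009430585941062638 [ 0.09  0.57  1.52  0.    1.06 -0.15]
t 14.83 pos [0.5862 0.1663 0.1873] F [-8.7  0.9 10.4] q [ 0.09  0.57  1.52  0.    1.06 -0.15] travel [ -0.18 -10.84  16.66]
yaw 104.01 zaxis [-0.013 -0.001 -1.   ]
twist [-0.71 -0.13  0.04]
```

>>> {"method": "move_arm", "body": {"commands": [{"hand": 0.5,"travel": [0,0,-0.3],"twist": [0,0,0]},{"hand": 0.5,"travel": [0,0,-0.3],"twist": [0,0,0]},{"hand": 0.5,"travel": [0,0,0],"twist": [0,0,0]}]}}

```text
time: 15.08
position: [0.5899, 0.1661, 0.1918]
tool_rot: [0.616, 0.788, -0.001, -0.001]
ft_force: [-1.2, 0.2, -3.7]
grip_width: 0.0089
grip_force: 20.0
```

```bash
cat >> h.py <<'E'
def st():
    o=robot.get_obs(); s=np.array([.4793,.1382,.0221]); e=np.array([.97,.243,0])
    d=o['position']-s; print((d@e*100).round(2),(d[2]*100).round(2),o['ft_force'].round(1),o['moment'].round(2),o['grip_width'],o['q'].round(2)); delta(s,103.97)
E
python3 - <<'E'
from h import *
st()
E
```

```text
11.41 16.97 [-1.2  0.2 -3.7] [0.08 0.09 0.1 ] 0.008909782653418684 [ 0.09  0.57  1.51 -0.    1.06 -0.15]
t 15.08 pos [0.5899 0.1661 0.1918] F [-1.2  0.2 -3.7] q [ 0.09  0.57  1.51 -0.    1.06 -0.15] travel [ -0.04 -11.35  17.01]
yaw 103.98 zaxis [-0.003 -0.    -1.   ]
twist [-0.2  -0.02  0.01]
```

>>> {"method": "move_arm", "body": {"commands": [{"hand": 0.5,"travel": [0,0.65,-0.22],"twist": [0,0,0]},{"hand": 0.5,"travel": [0,0.65,-0.2],"twist": [0,0,0]},{"hand": 0.5,"travel": [0,0.65,-0.18],"twist": [0,0,0]},{"hand": 0.5,"travel": [0,0.65,-0.16],"twist": [0,0,0]},{"hand": 0.5,"travel": [0,0.65,-0.13],"twist": [0,0,0]}]}}

```text
time: 15.5
position: [0.624, 0.175, 0.2028]
tool_rot: [0.616, 0.788, 0.001, 0.0]
ft_force: [-3.3, 3.9, 4.6]
grip_width: 0.0091
grip_force: 20.1
```

Run:
```python
from h import *
st()
```

```text
14.93 18.07 [-3.3  3.9  4.6] [0.58 0.68 0.15] 0.009060144166084336 [ 0.1   0.6   1.41  0.    1.13 -0.14]
t 15.5 pos [0.624  0.175  0.2028] F [-3.3  3.9  4.6] q [ 0.1   0.6   1.41  0.    1.13 -0.14] travel [ -0.1  -14.96  18.05]
yaw 103.97 zaxis [ 0.001  0.002 -1.   ]
twist [ 0.1  -0.07 -0.  ]
```

>>> {"method": "move_arm", "body": {"commands": [{"hand": 0.5,"travel": [0,0.5,-0.2],"twist": [0,0,0]},{"hand": 0.5,"travel": [0,0.6,-0.1],"twist": [0,0,0]},{"hand": 0.5,"travel": [0,0.6,0],"twist": [0,0,0]},{"hand": 0.5,"travel": [0,0.5,0],"twist": [0,0,0]},{"hand": 0.5,"travel": [0,0,0],"twist": [0,0,0]}]}}

```text
time: 15.92
position: [0.6468, 0.1809, 0.2062]
tool_rot: [0.616, 0.788, 0.003, 0.001]
ft_force: [-2.3, 5.8, 5.4]
grip_width: 0.0089
grip_force: 20.1
```

Run:
```python
from h import *
st()
```

```text
17.29 18.41 [-2.3  5.8  5.4] [0.89 0.45 0.12] 0.00894774229903858 [ 0.11  0.63  1.34  0.    1.17 -0.14]
t 15.92 pos [0.6468 0.1809 0.2062] F [-2.3  5.8  5.4] q [ 0.11  0.63  1.34  0.    1.17 -0.14] travel [ -0.13 -17.39  18.32]
yaw 103.97 zaxis [ 0.005  0.003 -1.   ]
twist [ 0.31 -0.08 -0.01]
```

>>> {"method": "move_arm", "body": {"commands": [{"hand": 0.5,"travel": [0,0.3,-0.3],"twist": [0,0,0]},{"hand": 0.5,"travel": [0,0.4,0],"twist": [0,0,0]},{"hand": 0.5,"travel": [0,0.4,0],"twist": [0,0,0]},{"hand": 0.5,"travel": [0,0.4,0],"twist": [0,0,0]},{"hand": 0.5,"travel": [0,0,0],"twist": [0,0,0]}]}}

```text
time: 16.33
position: [0.6602, 0.1837, 0.2077]
tool_rot: [0.616, 0.788, 0.001, 0.0]
ft_force: [-1.3, 3.7, -0.7]
grip_width: 0.0091
grip_force: 20.0
```

Run:
```python
from h import *
st()
c=cam('scene'); 
a=cv2.resize(c['frame'][150:310,170:370],(750,600),interpolation=cv2.INTER_CUBIC); save('up.png',a)
```

```text
18.65 18.56 [-1.3  3.7 -0.7] [0.82 0.3  0.03] 0.009115843857492463 [ 0.11  0.64  1.3   0.    1.19 -0.14]
t 16.33 pos [0.6602 0.1837 0.2077] F [-1.3  3.7 -0.7] q [ 0.11  0.64  1.3   0.    1.19 -0.14] travel [ -0.07 -18.69  18.52]
yaw 103.95 zaxis [ 0.002  0.001 -1.   ]
twist [ 0.11 -0.05 -0.02]
```

View pics/up.png

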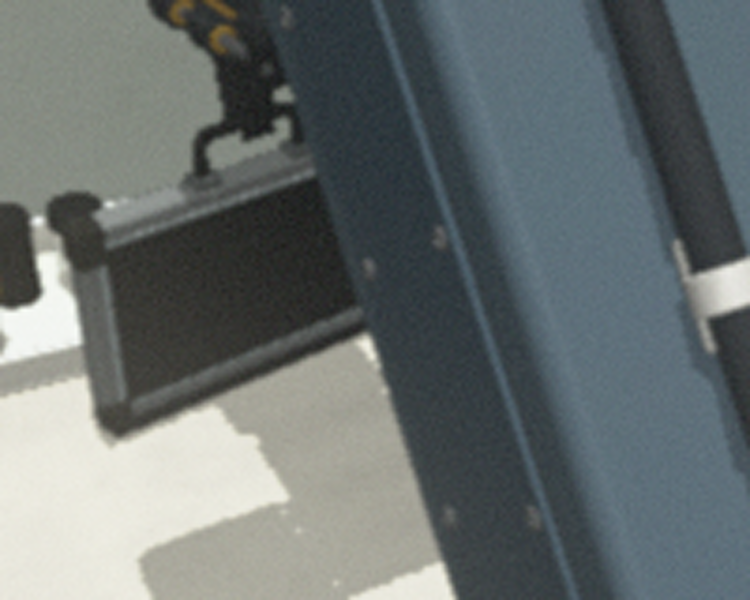

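The display is upright, near vertical, its left edge running from (110,430) to (100,235) in the crop and the handle held in the fingers. I'll compute the lean from those points.

```bash
cat >> h.py <<'E'
def lean(c,b,t):
    e=np.array([.97,.243,0]); l=np.array([-.243,.97,0])
    B=onz(c,*b,0.003);T=onz(c,*t,.163); print('B',B.round(4),'T',T.round(4),'de',((T-B)@e*1000).round(1),'dl',((T-B)@l*1000).round(1))
E
python3 - <<'E'
from h import *
c=cam('scene')
k=lambda u,v:(170+(u+.5)/3.75-.5,150+(v+.5)/3.75-.5)
lean(c,k(115,436),k(100,240)); lean(c,k(115,432),k(103,250))
print('flat pivot e-ref', dw(12,-125,0),dw(0,-125,0))
g=cv2.cvtColor(c['frame'],cv2.COLOR_RGB2GRAY)
for v in range(205,270,4): print(v,g[v,185:212].tolist())
E
```

```text
B [0.6356 0.3002 0.003 ] T [0.6121 0.2895 0.163 ] de -25.4 dl -4.7
B [0.6397 0.2993 0.003 ] T [0.6003 0.2902 0.163 ] de -40.4 dl 0.8
flat pivot e-ref [0.62568585 0.30440215 0.        ] [0.63732373 0.30732787 0.        ]
205 [60, 60, 61, 59, 58, 56, 57, 55, 57, 55, 63, 81, 130, 172, 183, 168, 159, 152, 149, 148, 150, 151, 151, 151, 149, 145, 139]
209 [54, 59, 65, 67, 63, 63, 65, 62, 63, 60, 75, 103, 130, 148, 144, 145, 136, 133, 124, 117, 108, 97, 95, 93, 88, 90, 91]
213 [158, 111, 69, 57, 55, 63, 61, 58, 55, 56, 51, 53, 60, 76, 92, 93, 108, 115, 112, 116, 114, 93, 85, 73, 59, 54, 46]
217 [201, 154, 96, 60, 54, 57, 55, 58, 59, 57, 57, 57, 57, 54, 53, 53, 49, 52, 50, 53, 51, 50, 46, 52, 54, 49, 49]
221 [228, 207, 191, 143, 99, 62, 59, 61, 57, 63, 60, 78, 94, 81, 58, 53, 52, 52, 54, 56, 52, 53, 51, 51, 57, 53, 52]
225 [221, 185, 171, 164, 123, 94, 90, 92, 97, 90, 84, 89, 102, 101, 76, 59, 59, 58, 56, 57, 54, 52, 53, 51, 53, 56, 52]
229 [244, 245, 245, 237, 201, 131, 99, 94, 100, 94, 95, 95, 101, 110, 93, 67, 56, 59, 58, 55, 58, 56, 58, 55, 56, 56, 52]
233 [244, 245, 244, 244, 243, 193, 
[... 543 characters left out ...]
 102, 78, 67, 63, 63, 64, 64, 61, 61, 65]
253 [229, 230, 229, 228, 229, 230, 230, 227, 196, 139, 101, 101, 104, 101, 96, 103, 109, 118, 93, 71, 65, 67, 64, 61, 64, 69, 65]
257 [230, 227, 229, 229, 231, 228, 228, 228, 226, 182, 122, 99, 98, 100, 96, 91, 84, 87, 75, 81, 99, 109, 104, 100, 97, 94, 89]
261 [228, 230, 229, 229, 228, 230, 230, 229, 225, 196, 148, 101, 75, 73, 69, 74, 71, 72, 69, 75, 75, 75, 70, 70, 62, 69, 75]
265 [231, 231, 231, 231, 233, 231, 232, 230, 234, 231, 222, 188, 162, 138, 119, 98, 75, 82, 91, 110, 131, 149, 169, 186, 215, 222, 224]
269 [233, 233, 231, 232, 232, 231, 232, 232, 230, 231, 232, 232, 234, 226, 210, 218, 231, 234, 232, 234, 233, 231, 232, 229, 229, 230, 226]
```

>>> {"method": "move_arm", "body": {"commands": [{"hand": 0.5,"travel": [0,0.4,0],"twist": [0,0,0]},{"hand": 0.5,"travel": [0,0.4,0],"twist": [0,0,0]},{"hand": 0.5,"travel": [0,0.4,0],"twist": [0,0,0]},{"hand": 0.5,"travel": [0,0,0],"twist": [0,0,0]},{"hand": 0.5,"travel": [0,0,0],"twist": [0,0,0]}]}}

```text
time: 16.85
position: [0.6709, 0.1864, 0.208]
tool_rot: [0.616, 0.788, 0.001, 0.0]
ft_force: [-0.8, 4.7, -0.5]
grip_width: 0.0093
grip_force: 20.0
```

```bash
cat >> h.py <<'E'
def track(r,im,x,y,s=8):
    """sub-pixel shift of patch at x,y from ref r to im"""
    a=cv2.cvtColor(r,cv2.COLOR_RGB2GRAY);b=cv2.cvtColor(im,cv2.COLOR_RGB2GRAY)
    p,ok,_=cv2.calcOpticalFlowPyrLK(a,b,np.array([[[x,y]]],np.float32),None,winSize=(2*s+1,2*s+1)); return p.ravel().round(2),int(ok[0,0])
E
python3 - <<'E'
from h import *
st()
import pickle
c=cam('scene'); pickle.dump(c,open('u1.pkl','wb'))
r=cv2.imread('pics/up.png')[:,:,::-1]; r=np.ascontiguousarray(cv2.resize(r,(200,160),interpolation=cv2.INTER_AREA)); im=np.ascontiguousarray(c['frame'][150:310,170:370])
for n,q in dict(bot=(30,113),top=(25,66),bez=(28.5,65)).items(): print(n,q,track(r,im,*q))
E
```

```text
19.75 18.59 [-0.8  4.7 -0.5] [ 0.84  0.27 -0.05] 0.0093406849854589 [ 0.11  0.66  1.27  0.    1.21 -0.13]
t 16.85 pos [0.6709 0.1864 0.208 ] F [-0.8  4.7 -0.5] q [ 0.11  0.66  1.27  0.    1.21 -0.13] travel [ -0.07 -19.77  18.57]
yaw 103.96 zaxis [ 0.001  0.001 -1.   ]
twist [ 0.06 -0.04 -0.01]
bot (30, 113) (array([ 29.61, 112.84], dtype=float32), 1)
top (25, 66) (array([23.42, 64.39], dtype=float32), 1)
bez (28.5, 65) (array([26.7 , 63.26], dtype=float32), 1)
```

>>> {"method": "move_arm", "body": {"commands": [{"hand": 0.5,"travel": [0.1,0.4,0],"twist": [0,0,0]},{"hand": 0.5,"travel": [0.1,0.4,0.05],"twist": [0,0,0]},{"hand": 0.5,"travel": [0,0.3,0.05],"twist": [0,0,0]},{"hand": 0.5,"travel": [0,0,0],"twist": [0,0,0]},{"hand": 0.5,"travel": [0,0,0],"twist": [0,0,0]}]}}

```text
time: 17.32
position: [0.6819, 0.1898, 0.2072]
tool_rot: [0.616, 0.788, 0.0, 0.001]
ft_force: [0.1, 0.1, 1.0]
grip_width: 0.0089
grip_force: 20.0
```

```bash
cat > tr.py <<'E'
from h import *
st()
c=cam('scene')
r=cv2.imread('pics/up.png')[:,:,::-1]; r=np.ascontiguousarray(cv2.resize(r,(200,160),interpolation=cv2.INTER_AREA)); im=np.ascontiguousarray(c['frame'][150:310,170:370])
for n,q in dict(bot=(30,113),top=(25,66),bez=(28.5,65)).items(): print(n,q,track(r,im,*q))
E
python3 tr.py
```

```text
20.9 18.51 [0.1 0.1 1. ] [0.06 0.   0.04] 0.008909672656046445 [ 0.11  0.68  1.24 -0.    1.23 -0.13]
t 17.32 pos [0.6819 0.1898 0.2072] F [0.1 0.1 1. ] q [ 0.11  0.68  1.24 -0.    1.23 -0.13] travel [ -0.09 -20.94  18.47]
yaw 103.96 zaxis [ 0.002 -0.001 -1.   ]
twist [ 0.11  0.09 -0.01]
bot (30, 113) (array([ 29.08, 112.91], dtype=float32), 1)
top (25, 66) (array([21.8 , 63.09], dtype=float32), 1)
bez (28.5, 65) (array([24.65, 61.84], dtype=float32), 1)
```

>>> {"method": "move_arm", "body": {"commands": [{"hand": 0.5,"travel": [0,0.3,0.05],"twist": [0,0,0]},{"hand": 0.5,"travel": [0,0.3,0.05],"twist": [0,0,0]},{"hand": 0.5,"travel": [0,0,0],"twist": [0,0,0]},{"hand": 0.5,"travel": [0,0,0],"twist": [0,0,0]}]}}

```text
time: 17.7
position: [0.6878, 0.1914, 0.2066]
tool_rot: [0.616, 0.788, 0.001, 0.001]
ft_force: [1.2, -1.6, 6.1]
grip_width: 0.0092
grip_force: 20.0
```

```bash
python3 tr.py
```

```text
21.52 18.45 [ 1.2 -1.6  6.1] [-0.31 -0.19 -0.01] 0.009216258252174677 [ 0.12  0.68  1.22 -0.    1.23 -0.13]
t 17.7 pos [0.6878 0.1914 0.2066] F [ 1.2 -1.6  6.1] q [ 0.12  0.68  1.22 -0.    1.23 -0.13] travel [ -0.1  -21.57  18.39]
yaw 103.96 zaxis [ 0.003 -0.001 -1.   ]
twist [ 0.16  0.09 -0.01]
bot (30, 113) (array([ 28.95, 112.76], dtype=float32), 1)
top (25, 66) (array([20.92, 62.32], dtype=float32), 1)
bez (28.5, 65) (array([23.86, 61.01], dtype=float32), 1)
```

>>> {"method": "move_arm", "body": {"commands": [{"hand": 0.5,"travel": [0,0.3,0.05],"twist": [0,0,0]},{"hand": 0.5,"travel": [0,0.2,0.05],"twist": [0,0,0]},{"hand": 0.5,"travel": [0,0,0],"twist": [0,0,0]},{"hand": 0.5,"travel": [0,0,0],"twist": [0,0,0]}]}}

```text
time: 18.08
position: [0.6927, 0.1926, 0.2059]
tool_rot: [0.616, 0.788, 0.001, 0.002]
ft_force: [0.2, -1.2, 6.8]
grip_width: 0.0092
grip_force: 20.0
```

```bash
python3 tr.py
```

```text
22.02 18.38 [ 0.2 -1.2  6.8] [-0.26 -0.26  0.04] 0.009192100462631447 [ 0.12  0.69  1.21 -0.    1.24 -0.13]
t 18.08 pos [0.6927 0.1926 0.2059] F [ 0.2 -1.2  6.8] q [ 0.12  0.69  1.21 -0.    1.24 -0.13] travel [ -0.1  -22.08  18.31]
yaw 103.96 zaxis [ 0.003 -0.001 -1.   ]
twist [ 0.18  0.09 -0.01]
bot (30, 113) (array([ 28.89, 112.69], dtype=float32), 1)
top (25, 66) (array([20.15, 61.69], dtype=float32), 1)
bez (28.5, 65) (array([23.13, 60.42], dtype=float32), 1)
```

Run:
```python
from h import *
c=cam('scene')
lean(c,(199.6,265.9),(191.3,209.4)); lean(c,(199.6,264.9),(192.1,212.1))
t=cam('top')
for l in [(0,0)]: pass
g=cv2.cvtColor(t['frame'],cv2.COLOR_RGB2GRAY); print('tray ok')
```

```text
B [0.6363 0.3018 0.003 ] T [0.6346 0.2958 0.163 ] de -3.0 dl -5.4
B [0.6402 0.3009 0.003 ] T [0.6224 0.2965 0.163 ] de -18.3 dl 0.1
tray ok
```

>>> {"method": "move_arm", "body": {"commands": [{"hand": 0.5,"travel": [0,0.3,0],"twist": [0,0,0]},{"hand": 0.5,"travel": [0,0.3,0],"twist": [0,0,0]},{"hand": 0.5,"travel": [0,0,0],"twist": [0,0,0]},{"hand": 0.5,"travel": [0,0,0],"twist": [0,0,0]}]}}

```text
time: 18.57
position: [0.6981, 0.194, 0.2051]
tool_rot: [0.616, 0.788, 0.0, 0.001]
ft_force: [2.0, -2.4, 5.9]
grip_width: 0.0091
grip_force: 20.0
```

```bash
python3 tr.py
```

```text
22.58 18.3 [ 2.  -2.4  5.9] [-0.5  -0.36  0.  ] 0.00907766804334588 [ 0.12  0.7   1.19 -0.    1.25 -0.13]
t 18.57 pos [0.6981 0.194  0.2051] F [ 2.  -2.4  5.9] q [ 0.12  0.7   1.19 -0.    1.25 -0.13] travel [ -0.11 -22.61  18.26]
yaw 103.96 zaxis [ 0.002 -0.001 -1.   ]
twist [ 0.1   0.07 -0.01]
bot (30, 113) (array([ 28.79, 112.62], dtype=float32), 1)
top (25, 66) (array([19.2, 60.9], dtype=float32), 1)
bez (28.5, 65) (array([22.36, 59.7 ], dtype=float32), 1)
```

>>> {"method": "move_arm", "body": {"commands": [{"hand": 0.5,"travel": [0,0.3,0],"twist": [0,0,0]},{"hand": 0.5,"travel": [0,0.2,0.05],"twist": [0,0,0]},{"hand": 0.5,"travel": [0,0,0],"twist": [0,0,0]},{"hand": 0.5,"travel": [0,0,0],"twist": [0,0,0]}]}}

```text
time: 18.95
position: [0.7008, 0.1953, 0.2048]
tool_rot: [0.616, 0.788, -0.002, -0.001]
ft_force: [-1.9, -3.3, 9.0]
grip_width: 0.0094
grip_force: 20.0
```

```bash
python3 tr.py
```

```text
22.87 18.27 [-1.9 -3.3  9. ] [-0.65  0.44  0.02] 0.009445379738304276 [ 0.12  0.71  1.18 -0.    1.26 -0.12]
t 18.95 pos [0.7008 0.1953 0.2048] F [-1.9 -3.3  9. ] q [ 0.12  0.71  1.18 -0.    1.26 -0.12] travel [ -0.18 -22.81  18.35]
yaw 103.98 zaxis [-0.003 -0.001 -1.   ]
twist [-0.21  0.03  0.01]
bot (30, 113) (array([ 28.63, 112.64], dtype=float32), 1)
top (25, 66) (array([18.48, 60.72], dtype=float32), 1)
bez (28.5, 65) (array([21.6 , 59.52], dtype=float32), 1)
```

>>> {"method": "move_arm", "body": {"commands": [{"hand": 0.5,"travel": [-0.1,0.2,0],"twist": [0,0,0]},{"hand": 0.5,"travel": [0,0,0],"twist": [0,0,0]},{"hand": 0.5,"travel": [0,0,0],"twist": [0,0,0]}]}}

```text
time: 19.25
position: [0.7017, 0.1959, 0.2048]
tool_rot: [0.616, 0.788, -0.002, -0.003]
ft_force: [-4.7, -0.5, 10.1]
grip_width: 0.0094
grip_force: 20.0
```

```bash
python3 tr.py
```

```text
22.97 18.27 [-4.7 -0.5 10.1] [-0.29  0.85 -0.09] 0.009445925023094201 [ 0.12  0.71  1.17  0.    1.27 -0.13]
t 19.25 pos [0.7017 0.1959 0.2048] F [-4.7 -0.5 10.1] q [ 0.12  0.71  1.17  0.    1.27 -0.13] travel [ -0.27 -22.86  18.41]
yaw 103.97 zaxis [-0.006  0.001 -1.   ]
twist [-0.34 -0.12  0.  ]
bot (30, 113) (array([ 28.18, 112.53], dtype=float32), 1)
top (25, 66) (array([17.82, 60.36], dtype=float32), 1)
bez (28.5, 65) (array([21.03, 59.22], dtype=float32), 1)
```

>>> {"method": "move_arm", "body": {"commands": [{"hand": 0.5,"travel": [0,0.2,0],"twist": [0,0,0]},{"hand": 0.5,"travel": [0,0,0],"twist": [0,0,0]},{"hand": 0.5,"travel": [0,0,0],"twist": [0,0,0]}]}}

```text
time: 19.55
position: [0.7038, 0.1966, 0.2051]
tool_rot: [0.616, 0.788, -0.001, -0.002]
ft_force: [-4.3, -1.9, 10.2]
grip_width: 0.0088
grip_force: 20.0
```

```bash
python3 tr.py
```

```text
23.19 18.3 [-4.3 -1.9 10.2] [-0.27  0.87 -0.05] 0.008803967438552647 [ 0.12  0.71  1.16  0.    1.27 -0.13]
t 19.55 pos [0.7038 0.1966 0.2051] F [-4.3 -1.9 10.2] q [ 0.12  0.71  1.16  0.    1.27 -0.13] travel [ -0.28 -23.09  18.43]
yaw 103.98 zaxis [-0.006  0.001 -1.   ]
twist [-0.31 -0.12  0.01]
bot (30, 113) (array([ 28. , 112.3], dtype=float32), 1)
top (25, 66) (array([17.1 , 59.83], dtype=float32), 1)
bez (28.5, 65) (array([20.48, 58.77], dtype=float32), 1)
```

Horizontal push now slides both contacts with the foot loaded, so the foot is on the bench. I'll relax slightly and grip firmly.

>>> {"method": "move_arm", "body": {"commands": [{"hand": 0.5,"travel": [0,-0.1,0],"twist": [0,0,0]},{"hand": 0.5,"travel": [0,0,0],"twist": [0,0,0]},{"hand": 0.5,"travel": [0,0,0],"twist": [0,0,0]},{"hand": 0.5,"travel": [0,0,0],"twist": [0,0,0]},{"hand": 0.5,"travel": [0,0,0],"twist": [0,0,0]}], "force": 45}}

```text
time: 20.02
position: [0.7025, 0.1963, 0.2049]
tool_rot: [0.616, 0.788, -0.002, -0.003]
ft_force: [-5.8, -1.2, 10.6]
grip_width: 0.0085
grip_force: 45.0
```

>>> {"method": "move_arm", "body": {"commands": [{"hand": 0.5,"travel": [0,0,0],"twist": [0,0,0]},{"hand": 0.5,"travel": [0,0,0],"twist": [0,0,0]},{"hand": 0.5,"travel": [0,0,0],"twist": [0,0,0]},{"hand": 0.5,"travel": [0,0,0],"twist": [0,0,0]},{"hand": 0.5,"travel": [0,0,0],"twist": [0,0,0]}]}}

```text
time: 20.43
position: [0.7025, 0.1963, 0.2049]
tool_rot: [0.616, 0.788, -0.002, -0.003]
ft_force: [-5.6, -1.2, 10.0]
grip_width: 0.0086
grip_force: 45.0
```

```bash
python3 tr.py
python3 - <<'E'
from h import *
o=robot.get_obs(); print(np.abs(o['joint_velocities']).max())
c=cam('scene'); P=np.array([.4793,.1382])
# foot expected: pivot e from bar, in world; dark foot pixels in top view
t=cam('top'); import pickle; t0=pickle.load(open('top0.pkl','rb'))
for n,(x,y,s) in dict(dish=(192,316,12),counter=(161,287,11),pot=(154,227,11),bottle=(356,200,11)).items():
    print(n,track(t0['frame'],t['frame'],x,y,s), np.abs(t0['frame'][y-s:y+s,x-s:x+s].astype(int)-t['frame'][y-s:y+s,x-s:x+s]).mean().round(1))
bar=robot.get_obs()['position']; e=np.array([.97,.243]);l=np.array([.243,-.97])
piv=bar[:2]-e*.0275; print('foot est',piv+e*.068+l*.01)
E
```

```text
23.06 18.28 [-5.6 -1.2 10. ] [-0.25  0.88 -0.05] 0.008627339866458259 [ 0.12  0.71  1.17  0.    1.27 -0.13]
t 20.43 pos [0.7025 0.1963 0.2049] F [-5.6 -1.2 10. ] q [ 0.12  0.71  1.17  0.    1.27 -0.13] travel [ -0.28 -22.95  18.42]
yaw 103.98 zaxis [-0.006  0.001 -1.   ]
twist [-0.35 -0.12  0.01]
bot (30, 113) (array([ 28.12, 112.47], dtype=float32), 1)
top (25, 66) (array([17.56, 60.25], dtype=float32), 1)
bez (28.5, 65) (array([20.8 , 59.16], dtype=float32), 1)
0.001249495135214203
dish (array([169.86, 175.4 ], dtype=float32), 1) 114.4
counter (array([477.78, 117.19], dtype=float32), 1) 106.5
pot (array([267.83, 264.27], dtype=float32), 1) 10.0
bottle (array([356.01, 199.99], dtype=float32), 1) 12.9
foot est [0.74419443 0.1963529 ]
```

Run:
```python
from h import *
import pickle
c0=pickle.load(open('scene0.pkl','rb')); c=cam('scene')
for n,(x,y,s) in dict(dish=(207,338,12),counter=(160,325,11),pot=(145,275,11)).items():
    print(n,track(c0['frame'],c['frame'],x,y,s))
o=robot.get_obs(); print(o['ft_force'],o['grip_width'],o['time'])
robot.hand_in()
```

```text
dish (array([176.09, 355.14], dtype=float32), 1)
counter (array([160.01, 325.15], dtype=float32), 1)
pot (array([144.7 , 274.68], dtype=float32), 1)
[-5.13405704 -2.15379089  9.83273674] 0.00853192370493378 20.6333
the job is handed in; nothing more can be done
```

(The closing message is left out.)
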